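Fish the dropped bracket out of the hearth gap

TASK

A steel bracket has dropped into the narrow gap between the two fire bricks. Take the T-handled hook from its stand, fish the bracket up out of the gap by its loop with the hook, lay it down flat on the open bench and hang the hook back in its stand; only then pick the bracket up with the gripper and put it in the empty place of the tray, flat and loop up like the others. Leave the other brackets in their places and do not shift the hammer and the brush.

Things in the scene. Friction and masses are not known exactly. Their poses are not given: they have to be found in the camera images.
- hearth: Fixed. Two cream fire bricks on edge (each 230 long, 64 thick, 114 high) on a 6 mm steel base plate 250 x 184, with a straight gap 44 mm wide between them, open at the top and closed at both ends by steel plates (gap 230 mm long; brick tops 120 mm above the bench). Origin: on the bench under the middle of the gap; x runs along the gap, z up.
- bracket_mid (a point): Dropped steel bracket: flat plate 120 x 34 x 6 mm, with an upright U loop of 8 mm round bar across the middle of its top; loop top 48 mm above the plate's underside. It starts lying lengthwise at the bottom of the gap (on the base plate), loop up. This point: centre of the loop, 24 mm above the plate's underside; x along the plate, y across it (the loop's width), z up.
- bracket: The same bracket, origin under the centre of its plate. Loose, 0.15 to 0.31 kg. Its loop stands at x = 0, 34 mm wide over all and 18 mm inside (in y); the opening reaches from the plate's top to 34 mm above it, so that a hook can enter it along x.
- hook_grip (a point): Steel hook with a T bar 130 mm long, 10 x 10 mm, hanging by the bar in the stand. Under the bar's middle sits a flat grip block, 34 wide (along the bar), 10 thick, its lower edge 35 mm below the bar's centre line; from it a 10 x 10 mm shank goes straight down to a foot bent off square, parallel to the bar. This point: on the grip block, 10 mm below the bar's centre line; x is the foot's direction, z up.
- hook: The same hook, loose, 0.25 kg; grip it by the block's two faces (10 mm apart, across the bar); 45 N holds it, over 100 N may squeeze it out. Origin: on the shank's axis at the foot's underside, 150 mm below hook_grip. The foot, 8 mm round bar, points to +x and reaches 44 mm out from the shank's axis; its last 8 mm are turned up, the tip 18 mm above the foot's underside.
- stand_rest (a point): Fixed stand: base 150 x 100 mm, two steel posts 12 mm wide, 108 mm apart, each with a flared notch on top (about 12 mm wide at its floor, 29 at its mouth) for the T bar; the posts end 26 mm above this point; 96 mm free between them; the hanging foot is lower than the post tops. This point: where hook_grip is when the hook hangs there, 183 mm above the bench, midway between the posts; x along the bar, z up.
- tray: Fixed grey tray, 146 (x) x 158 (y) x 20 mm high, floor 4 mm thick, three places side by side in y (pitch about 50 mm), each 138 mm long in x and 46 to 48 mm wide. Two hold brackets, one is empty. Origin: on the bench under its middle.
- card: Fixed brown card, 120 x 36 x 2 mm, on the tray's floor in the middle of the empty place; the bracket goes on it. Origin: centre of the card's underside, 4 mm above the bench; x along the place, z up.
- spare_a: Finished bracket lying in the tray, same as the dropped one; origin under the centre of its plate. A bystander.
- spare_b: Another finished bracket lying in the tray, same as the dropped one; origin under the centre of its plate. A bystander.
- hammer: Hand hammer lying on the bench, a bystander.
- brush: Hand brush lying on the bench, a bystander.
There are look-alikes about, which are no part of the job. Leave any green look-alike of the part that bears stand_rest alone. There is more than one size of the hook; the one meant has the size given above.

How it is judged (in metres and radians):
On the way, in this order (a step that is already met when the one before it is completed fails the run):
1. the bracket hangs on the hook, fully above the fire bricks, not touched by the fingers (height (world z) of bracket_mid above 0.148 m and contact force between hook and bracket above 0.3 N and contact force between the fingers and bracket below 0.1 N), for 0.2 s.
2. the bracket lies flat, loop up, on the bench outside hearth and tray, and the hook hangs in its stand, let go (distance between hook_grip and stand_rest below 0.012 m and angle between hook_grip's own z axis and vertical below 0.12 rad and contact force between the fingers and hook below 0.1 N and height (world z) of bracket_mid below 0.029 m and angle between bracket_mid's own z axis and vertical below 0.1 rad and linear speed of bracket below 0.02 m/s and horizontal distance between bracket_mid and hearth above 0.09 m and horizontal distance between bracket_mid and tray above 0.1 m), for 0.2 s.
At the end, for the whole second after the job is handed in: The bracket lies at rest flat on the card in the tray's empty place, loop up (within 15 mm lengthwise, 10 mm sideways, 0.2 rad; tilt under 0.1 rad), and the hook hangs at rest in its stand, within 12 mm of its rest point, upright within 0.12 rad, both let go (distance between hook_grip and stand_rest below 0.012 m and angle between hook_grip's own z axis and vertical below 0.12 rad and contact force between the fingers and hook below 0.1 N and x of bracket_mid in the frame of card between -0.015 and 0.015 m and y of bracket_mid in the frame of card between -0.01 and 0.01 m and z of bracket_mid in the frame of card between 0.018 and 0.032 m and angle between bracket_mid's own z axis and vertical below 0.1 rad and angle between the x axis of bracket_mid and the x axis of card, either way round below 0.2 rad and linear speed of bracket below 0.02 m/s and linear speed of hook below 0.03 m/s); the robot touches nothing.
It fails at once if a bracket in the tray is moved out of its place (20 mm) (distance of any of spare_a, spare_b from where it was at the start of the episode above 0.02 m).
It fails at once if the hammer or the brush is shifted (40 mm) (distance of any of hammer, brush from where it was at the start of the episode above 0.04 m).
It also fails if it takes over 72 s, if anything falls off the work surface, if the arm or the gripper's body presses on something with over 40 N, if the wrist force passes 120 N, or if a joint passes its speed limit or range.

ROBOT

A 6-joint arm with a two-finger parallel gripper is mounted at the origin on the work surface. World frame = base frame: x ahead of the robot, y to its left, z up, the work surface at z = 0. Lengths are in mm, angles in degrees, forces in N, time in s.
With the tool pointing down it reaches from about 300 to 850 mm from the base axis. Payload 4.2 kg.
Tool frame: the origin (TCP) lies at the very end of the fingers, on their centre line; the grasp point (between the pads) lies 19 mm behind it (env.grip_depth is the distance from the TCP to the grasp point, in mm); y points along the fingers, z is the direction in which the jaws open and shut, and the axes are right-handed (so a half turn about y gives the same grasp; the last joint's range is limited). The gripper opens to 91 mm and grips with 3 to 60 N. Pads are 32 mm wide; open, the fingers measure 118 mm over their backs; the gripper's body (76 mm by 178 mm) begins 60 mm behind the grasp point.
Start: joints at [63.312, 18.312, 89.639, -0, 72.044, -1.146], TCP at [247.933, 518.818, 213.976] pointing down, gripper open.
Joint ranges: [-177.97, 177.97], [-48.28, 115.42], [12.27, 149.76], [-77.06, 257.06], [2.81, 150.46], [-146.56, 146.56]. Speed limits (degrees/s): [147.25, 147.25, 180, 180, 180, 180].

INTERFACE

Orientations are given as [roll, pitch, yaw] about the fixed x, y, z axes, in that order (R = Rz(yaw) Ry(pitch) Rx(roll)).
In Python, from workcell import state, imaging, job, env gives the robot as it stands.
- The arm moves only by the shell command python3 -m pendant 'ROWS' [FORCE]. ROWS is JSON, a list of rows, each an object with "delta_pos": the shift along the tool's x, y, z in cm, a list of three; "twist": the turn, a rotation vector about the tool's x, y, z in degrees, a list of three; "grip": the opening in per cent of the stroke, from 0 (shut) to 100 (fully open). In form: [{"delta_pos": [tx, ty, tz], "twist": [wx, wy, wz], "grip": grip}, ...]. A call has exactly 5 rows; each row is the pose to reach, as a shift and turn from the pose commanded when the call began, along the tool's axes at that moment; what a row does not reach only later rows make up. A row lasts 1/10 s, in which the tool goes at most 50 mm and 8.59 degrees, less where a joint would pass 70% of its speed; a pose out of reach is approached as far as the arm can. A call with a gripper value outside its range is refused whole. The fingers move at their own pace and stop on an object; FORCE is the grip in N (left out, the last holds). Time passes only in rows, so rows that repeat a pose let the fingers close, or fill a call up. It gives the time, the measured TCP pose, the force and the opening at its end, in the units of the state.
- state(): the state, without advancing time (a new reading comes with each control period).
- imaging.grab_frame(name): name is "scene" or "top" or "wrist"; returns (picture, depth): 420x560x3 uint8, red, green, blue; 420x560 float32, mm along the optical axis (not along the pixel's ray), 0 where there is no reading.
- imaging.camera_info(name): a dict with "fx", "fy", "cx", "cy" (pixels), "R" (3x3) and "t" (3): a world point X has camera coordinates R X + t. Camera axes: x right, y down, z forward; pixel columns grow to the right and rows downward; lengths in mm; the calibration is good to about 2 mm. A picture is of the moment at which its call begins: read the wrist's pose just before it. camera_info takes no time and is no camera call; for the wrist camera it gives the pose at the moment of the call.
- job.job_done(): hands the job in, once; it reports no verdict.
The state is a dict: "time_s": time; "qpos": joint angles; "qvel": joint speeds; "effort": joint torques, N m; "ee_pos": TCP position; "ee_rot": TCP orientation; "force": force on the tool from outside, world axes, zero at the start; "torque": the same for the moment, N m; "gripper_width": finger opening in mm.
Only numpy, scipy, OpenCV 4.12 (cv2) and the standard library are available. Lean on these libraries where they do the work, as an engineer would, in place of code of your own. Each camera call takes 0.05 s, during which the arm holds its last target.

## Working session

There is one attempt and no reset: what is moved stays moved. The work goes in short steps, Python scripts to look and compute and a shell command to move; the robot and the scene stay as the last step left them, time stands still between calls to the robot, and variables do not carry over. Pictures are saved under pics/ and viewed, and the job is handed in when it is done.

```bash
ls; mkdir -p pics; python3 - <<'E'
from workcell import state, imaging, job, env
import cv2,numpy as np
print(state()); print(env.grip_depth)
for n in ("scene","top","wrist"):
    p,d=imaging.grab_frame(n); cv2.imwrite(f"pics/{n}0.png",p[:,:,::-1]); np.save(f"pics/{n}0.npy",d)
    c=imaging.camera_info(n); print(n,c)
    np.savez(f"pics/{n}0_cam.npz",**c)
E
```

```text
pics
{'time_s': 0.0, 'qpos': array([ 6.33140712e+01,  1.83525939e+01,  8.97064209e+01, -1.53243612e-05,
        7.20431392e+01, -1.14747063e+00]), 'qvel': array([ 0.0421582 ,  0.02427526, -0.02696685, -0.02418129, -0.04815006,
       -0.03470589]), 'effort': array([ 7.74840373e-04, -4.12462807e+01, -2.31967646e+01,  7.26640876e-02,
        4.57542110e-02, -1.58470480e-04]), 'ee_pos': array([247.6805076 , 518.36591919, 213.11062482]), 'ee_rot': array([-9.01021338e+01,  2.03114741e-03, -2.55384552e+01]), 'force': array([-0.71652609, -0.23269188,  0.21768022]), 'torque': array([ 0.00016862, -0.02258147, -0.0004842 ]), 'gripper_width': 91.29240210410798}
18.8
scene {'fx': 483.47289024715843, 'fy': 483.47289024715843, 'cx': 277.097319830743, 'cy': 218.23163426718924, 'R': array([[-0.73265829,  0.68044701,  0.01427216],
       [ 0.45725478,  0.50765621, -0.73020767],
       [-0.50411298, -0.52846669, -0.68307618]]), 't': array([ 306.87648677, -197.08701486, 1700.8283127 ])}
top {'fx': 416.242345896018, 'fy': 416.242345896018, 'cx': 278.46848728471264, 'cy': 213.92467062587409, 'R': array([[ 0.01442638, -0.99984432, -0.01015969],
       [-0.99759228, -0.01370308, -0.06798435],
       [ 0.06783454,  0.011116  , -0.99763466]]), 't': array([  91.01736493,  535.27722578, 1353.75045865])}
wrist {'fx': 353.7030631286211, 'fy': 353.7030631286211, 'cx': 277.0855097985846, 'cy': 201.0004979740872, 'R': array([[ 0.43172151,  0.90200409, -0.00227097],
       [ 0.87518769, -0.41827448,  0.24309044],
       [ 0.21831868, -0.1069349 , -0.97000097]]), 't': array([-573.573726  ,  -26.96893997,  391.2923154 ])}
```

View pics/scene0.png

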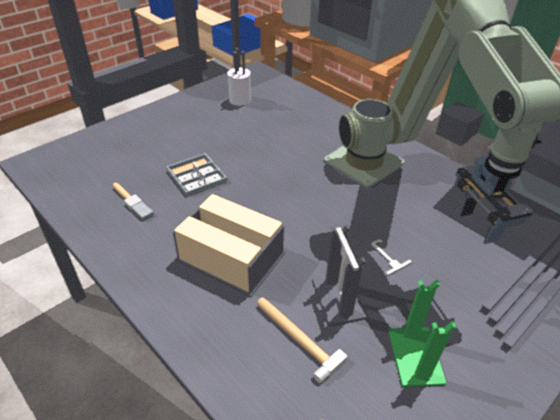

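View pics/top0.png

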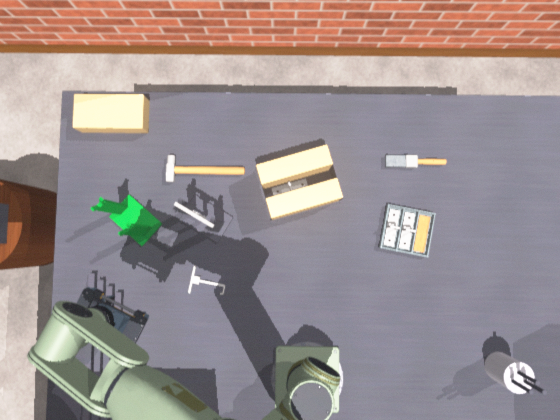

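View pics/wrist0.png

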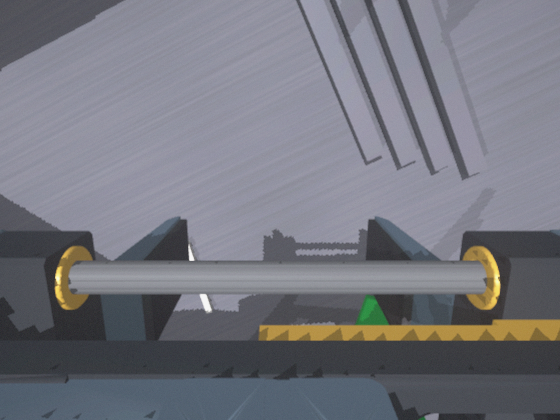

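```bash
python3 - <<'E'
import cv2
s=cv2.imread('pics/scene0.png');t=cv2.imread('pics/top0.png')
cv2.imwrite('pics/c1.png',cv2.resize(s[200:340,300:470],None,fx=4.6,fy=4.2,interpolation=cv2.INTER_CUBIC))
cv2.imwrite('pics/c2.png',cv2.resize(t[130:300,80:350],None,fx=2.96,fy=2.96,interpolation=cv2.INTER_CUBIC))
cv2.imwrite('pics/c3.png',cv2.resize(t[190:270,370:450],None,fx=7,fy=7,interpolation=cv2.INTER_CUBIC))
E
```

```text
(no output)
```

View pics/c1.png

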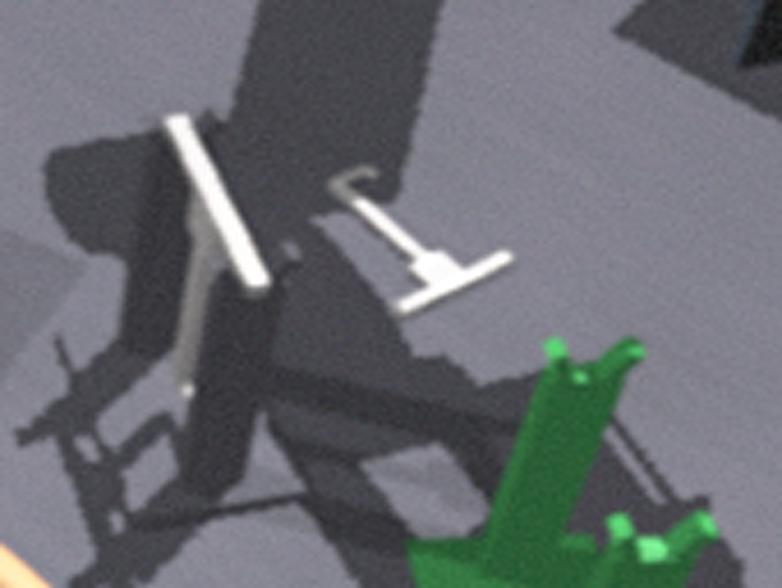

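View pics/c2.png

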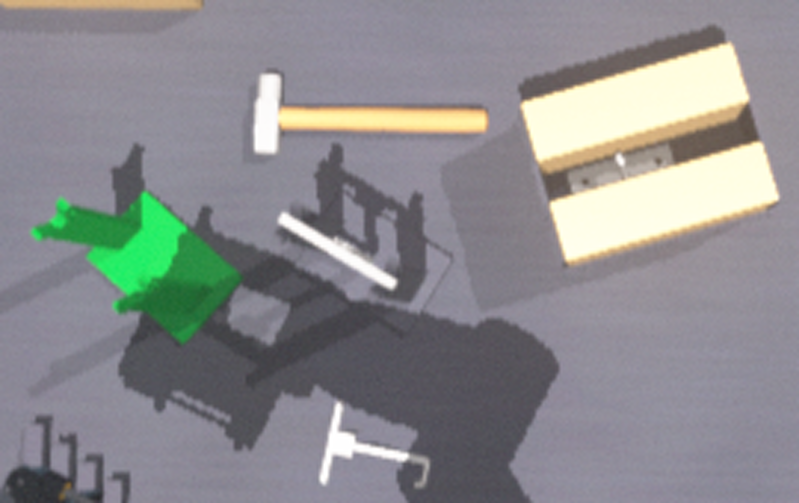

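View pics/c3.png

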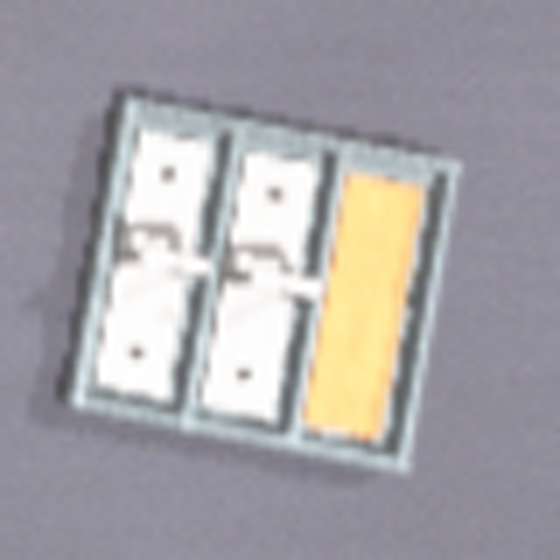

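```bash
cat > h.py <<'E'
import numpy as np
def cam(n,i=0):
    return dict(np.load(f'pics/{n}{i}_cam.npz'))
def ray(c,u,v,z):
    d=c['R'].T@np.array([(u-c['cx'])/c['fx'],(v-c['cy'])/c['fy'],1.])
    o=-c['R'].T@c['t']
    return o+d*(z-o[2])/d[2]
def proj(c,X):
    q=c['R']@np.array(X,float)+c['t']
    return c['fx']*q[0]/q[2]+c['cx'],c['fy']*q[1]/q[2]+c['cy']
def dep(c,u,v,D):
    q=np.array([(u-c['cx'])/c['fx'],(v-c['cy'])/c['fy'],1.])*D
    return c['R'].T@(q-c['t'])
E
python3 - <<'E'
from h import *
t=cam('top');s=cam('scene')
D=np.load('pics/top0.npy');DS=np.load('pics/scene0.npy')
f=2.96
for n,(u,v),z in [('barL',(282,215),198),('barR',(393,286),198)]:
    u,v=80+u/f,130+v/f; print(n,u,v,ray(t,u,v,z),dep(t,u,v,D[int(round(v)),int(round(u))]))
for n,(u,v) in [('barL',(175,125)),('barR',(258,283)),('low',(186,388)),('postlow',(200,480))]:
    u,v=300+u/4.6,200+v/4.2; print(n,u,v,dep(s,u,v,DS[int(round(v)),int(round(u))]),ray(s,u,v,198))
print('green',ray(t,80+120/f,130+250/f,0))
# hearth brick corners, top z=120
for n,(u,v) in dict(f1=(522,105),f2=(735,45),f3=(748,103),f4=(542,168),n1=(553,203),n2=(765,145),n3=(777,205),n4=(567,265)).items():
    u,v=80+u/f,130+v/f; print(n,ray(t,u,v,120).round(1))
for n,(u,v) in dict(looptop=(620,160)).items():
    u,v=80+u/f,130+v/f; print(n,ray(t,u,v,54).round(1))
for n,(u,v) in dict(pA=(572,180),pB=(577,197),hole1=(588,183),hole2=(655,160),pC=(672,150),pD=(675,165)).items():
    u,v=80+u/f,130+v/f; print(n,ray(t,u,v,12).round(1))
for n,(u,v) in dict(c1=(345,170),c2=(425,185),c3=(380,440),c4=(305,425)).items():
    print(n,ray(t,370+u/7,190+v/7,6).round(1))
for n,(u,v) in dict(t1=(125,95),t2=(462,165),t3=(408,468),t4=(75,400)).items():
    print(n,ray(t,370+u/7,190+v/7,20).round(1))
E
```

```text
barL 175.27027027027026 202.63513513513513 [550.23274924 394.00392988 198.        ] [550.2443095  394.03676641 197.87425423]
barR 212.77027027027026 226.6216216216216 [482.72030758 284.17432943 198.        ] [484.47061076 292.57076064 148.26690077]
barL 338.04347826086956 229.76190476190476 [488.17817881 286.96934819 197.13726439] [488.90122857 287.5010268  198.        ]
barR 356.0869565217391 267.3809523809524 [547.6642835  394.37826508 196.57934702] [548.75065664 395.06638631 198.        ]
low 340.4347826086956 292.3809523809524 [521.92061879 346.43222796  39.98728304] [627.49525094 418.43990822 198.        ]
postlow 343.47826086956525 314.2857142857143 [552.40583207 386.88968552  16.72771195] [665.15089457 460.21175616 198.        ]
green [526.13710655 628.52883294   0.        ]
f1 [675.6 167.7 120. ]
f2 [741.6 -53.2 120. ]
f3 [680.7 -67.1 120. ]
f4 [609.9 145.7 120. ]
n1 [573.6 133.7 120. ]
n2 [636.9 -84.9 120. ]
n3 [574.7 -97.6 120. ]
n4 [509.6 118.3 120. ]
looptop [628.6  64.1  54. ]
pA [611.2 117.1  12. ]
pB [592.1 111.2  12. ]
hole1 [608.1  99.1  12. ]
hole2 [635.1  24.1  12. ]
pC [646.6   5.2  12. ]
pD [629.7   1.6  12. ]
c1 [ 540.  -368.3    6. ]
c2 [ 533.4 -406.     6. ]
c3 [ 412.8 -383.6    6. ]
c4 [ 419.4 -348.5    6. ]
t1 [ 572.9 -260.9   20. ]
t2 [ 542.1 -418.4   20. ]
t3 [ 400.3 -391.7   20. ]
t4 [ 429.6 -237.2   20. ]
```

```bash
python3 - <<'E'
from h import *
import cv2
s=cam('scene');c=np.array([516.5,339.5]);e=np.array([.523,.852])
for z in (193,158,100,37): print('shank',z,proj(s,[*c,z]))
for k in (-44,44): print('tip',k,proj(s,[*(c+k*e),37]),proj(s,[*(c+k*e),51]))
for k in (-54,54): print('post',k,proj(s,[*(c+k*e),205]),proj(s,[*(c+k*e),0]))
im=cv2.imread('pics/scene0.png')[215:325,310:390]
im=cv2.resize(im,None,fx=7,fy=5.4,interpolation=cv2.INTER_CUBIC)
im=np.clip((im/255.)**.5*255,0,255).astype('uint8'); cv2.imwrite('pics/c4.png',im)
E
```

```text
shank 193 (np.float64(346.5543441208046), np.float64(248.41825484249594))
shank 158 (np.float64(344.90484257283873), np.float64(258.5079424708134))
shank 100 (np.float64(342.31696964060865), np.float64(274.33746960292115))
shank 37 (np.float64(339.69401115197576), np.float64(290.3816084186653))
tip -44 (np.float64(334.8425439180701), np.float64(277.3174475333696)) (np.float64(335.3584605974865), np.float64(273.83668515156234))
tip 44 (np.float64(344.7985491060749), np.float64(304.1272449162994)) (np.float64(345.42128087562537), np.float64(300.67804437724584))
post -54 (np.float64(340.3819982218689), np.float64(228.85195880437095)) (np.float64(332.4746341362153), np.float64(283.3961688519067))
post 54 (np.float64(354.3712524389339), np.float64(262.0079815189566)) (np.float64(344.36276852941774), np.float64(316.1943915268889))
```

View pics/c4.png

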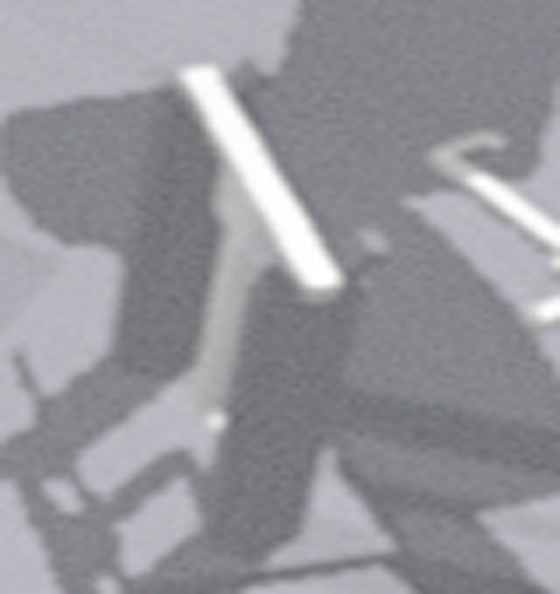

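```bash
cat >> h.py <<'E'
from scipy.spatial.transform import Rotation as Ro
def plan(p,yaw):
    from workcell import state
    s=state(); R=Ro.from_euler('xyz',s['ee_rot'],degrees=True)
    d=R.inv().apply(np.array(p,float)-s['ee_pos'])/10
    w=(R.inv()*Ro.from_euler('xyz',[-90,0,yaw],degrees=True)).as_rotvec(degrees=True)
    print('t',s['time_s'],'ee',s['ee_pos'].round(1),s['ee_rot'].round(1),'q',s['qpos'].round(0),'F',s['force'].round(1),'w',round(s['gripper_width'],1))
    print('delta',d.round(2),'twist',w.round(2))
E
python3 -c "
from h import *
plan([516.5,339.5,330],-121.6)
t=cam('top');f=2.96
for u,v in [(45,220),(125,305)]: print(ray(t,80+u/f,130+v/f,205))
"
```

```text
t 0.15 ee [247.7 518.5 213.3] [-90.1   0.  -25.5] q [63. 18. 90.  0. 72. -1.] F [0.1 0.2 0.7] w 91.6
delta [ 31.96 -11.66  -4.58] twist [6.000e-02 9.606e+01 6.000e-02]
[541.63364822 622.0590747  205.        ]
[460.5462934  541.01823927 205.        ]
```

```bash
python3 -m pendant '[{"delta_pos":[0,-4,0],"twist":[0,8.5,0],"grip":100},{"delta_pos":[3,-8,0],"twist":[0,17,0],"grip":100},{"delta_pos":[7,-11.6,-1],"twist":[0,25.5,0],"grip":100},{"delta_pos":[12,-11.6,-2],"twist":[0,34,0],"grip":100},{"delta_pos":[16.5,-11.6,-2.5],"twist":[0,42.5,0],"grip":100}]' 45
python3 -c "
from h import *
plan([516.5,339.5,330],-121.6)"
```

```text
time_s: 0.65
ee_pos: [387.1, 424.4, 331.7]
ee_rot: [-89.8, 0.1, -68.3]
force: [0.5, 1.1, -0.7]
gripper_width: 91.1
t 0.65 ee [387.1 424.4 331.7] [-89.8   0.1 -68.3] q [46. 15. 77.  0. 87. 25.] F [ 0.5  1.1 -0.7] w 91.1
delta [12.67  0.18  8.89] twist [-0.12 53.29 -0.16]
```

```bash
python3 -m pendant '[{"delta_pos":[3,0,2],"twist":[0,8.5,0],"grip":100},{"delta_pos":[6,0,4],"twist":[0,17,0],"grip":100},{"delta_pos":[9,0,6],"twist":[0,25.5,0],"grip":100},{"delta_pos":[12,0,8],"twist":[0,34,0],"grip":100},{"delta_pos":[12.6,0,8.8],"twist":[0,42.5,0],"grip":100}]' >/dev/null
python3 -m pendant '[{"delta_pos":[0,0,0],"twist":[0,8.5,0],"grip":100},{"delta_pos":[0,0,0],"twist":[0,10.8,0],"grip":100},{"delta_pos":[0,0,0],"twist":[0,10.8,0],"grip":100},{"delta_pos":[0,0,0],"twist":[0,10.8,0],"grip":100},{"delta_pos":[0,0,0],"twist":[0,10.8,0],"grip":100}]'
cat > snap.py <<'E'
import sys,cv2,numpy as np
from workcell import imaging
n,i=sys.argv[1],sys.argv[2]
c=imaging.camera_info(n); p,d=imaging.grab_frame(n)
cv2.imwrite(f"pics/{n}{i}.png",p[:,:,::-1]); np.save(f"pics/{n}{i}.npy",d); np.savez(f"pics/{n}{i}_cam.npz",**c)
E
python3 snap.py wrist 1
python3 -c "
from h import *
plan([516.5,339.5,330],-121.6)"
```

```text
time_s: 1.65
ee_pos: [514.6, 341.2, 329.9]
ee_rot: [-90.0, -0.0, -121.3]
force: [-0.4, -0.2, -0.2]
gripper_width: 91.1
t 1.7 ee [514.6 341.2 329.9] [ -90.    -0.  -121.3] q [32. 20. 71.  0. 89. 64.] F [ 0.5  0.1 -0.4] w 91.1
delta [ 0.05 -0.01  0.25] twist [0.  0.3 0. ]
```

View pics/wrist1.png

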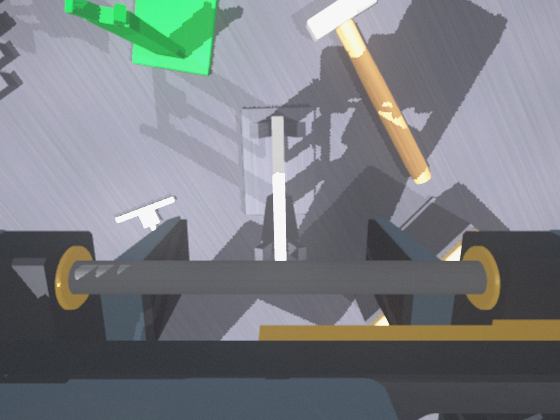

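```bash
python3 - <<'E'
from h import *
import cv2
c=cam('wrist',1)
a=ray(c,277.5,116.5,198);b=ray(c,280.5,261,198);print(a,b,np.degrees(np.arctan2(*(a-b)[1::-1])))
# stand posts: 
im=cv2.imread('pics/wrist1.png')[95:265,225:335];cv2.imwrite('pics/c5.png',cv2.resize(np.clip((im/255.)**.5*255,0,255).astype('uint8'),None,fx=3.5,fy=3.5,interpolation=cv2.INTER_CUBIC))
D=np.load('pics/wrist1.npy')
for k in (44,-44):
  q=np.array([516.5,339.5])+k*np.array([.523,.852]); print(proj(c,[*q,37]))
E
```

```text
[547.84756593 396.0249953  198.        ] [482.75467902 283.67187777 198.        ] 59.9137191636834
(np.float64(279.4407705939255), np.float64(131.4339575659528))
(np.float64(279.0868990779598), np.float64(197.7373357279286))
```

View pics/c5.png

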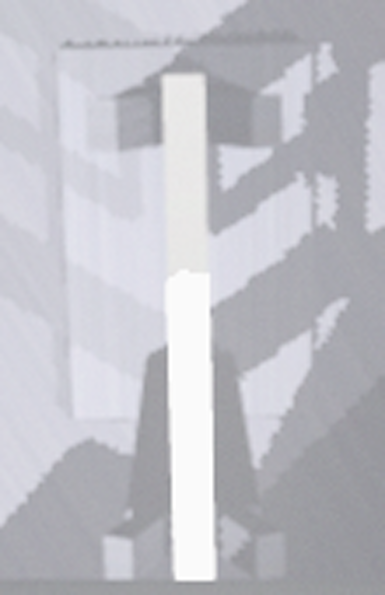

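```bash
python3 -c "
from h import *
plan([516,340,164],-120.7)"
```

```text
t 1.7 ee [514.6 341.2 329.9] [ -90.    -0.  -121.3] q [32. 20. 71.  0. 89. 64.] F [ 0.5  0.1 -0.4] w 91.1
delta [ 0.03 16.59  0.19] twist [ 0.  -0.6  0. ]
```

```bash
python3 -m pendant '[{"delta_pos":[0,4,0.2],"twist":[0,-0.6,0],"grip":100},{"delta_pos":[0,8,0.2],"twist":[0,-0.6,0],"grip":100},{"delta_pos":[0,12,0.2],"twist":[0,-0.6,0],"grip":100},{"delta_pos":[0,15,0.2],"twist":[0,-0.6,0],"grip":100},{"delta_pos":[0,16.6,0.2],"twist":[0,-0.6,0],"grip":100}]'
python3 -m pendant '[{"delta_pos":[0,0,0],"twist":[0,0,0],"grip":40},{"delta_pos":[0,0,0],"twist":[0,0,0],"grip":20},{"delta_pos":[0,0,0],"twist":[0,0,0],"grip":0},{"delta_pos":[0,0,0],"twist":[0,0,0],"grip":0},{"delta_pos":[0,0,0],"twist":[0,0,0],"grip":0}]' 50
python3 -c "
from h import *
plan([516,340,164],-120.7)"
```

```text
time_s: 2.2
ee_pos: [514.9, 339.3, 160.8]
ee_rot: [-90.1, -0.3, -120.7]
force: [0.5, 0.3, 0.1]
gripper_width: 91.1
time_s: 2.7
ee_pos: [516.9, 340.4, 165.1]
ee_rot: [-89.9, 0.1, -120.7]
force: [-0.1, 0.4, -0.6]
gripper_width: 54.1
t 2.7 ee [516.9 340.4 165.1] [-8.990e+01  1.000e-01 -1.207e+02] q [32. 24. 88.  0. 68. 63.] F [-0.1  0.4 -0.6] w 54.1
delta [ 0.08  0.1  -0.06] twist [-0.05 -0.04 -0.11]
```

```bash
for i in 1 2; do python3 -m pendant '[{"delta_pos":[0,0,0],"twist":[0,0,0],"grip":0},{"delta_pos":[0,0,0],"twist":[0,0,0],"grip":0},{"delta_pos":[0,0,0],"twist":[0,0,0],"grip":0},{"delta_pos":[0,0,0],"twist":[0,0,0],"grip":0},{"delta_pos":[0,0,0],"twist":[0,0,0],"grip":0}]' 50; done
python3 -c "
from h import *
plan([516,340,164],-120.7)"
```

```text
time_s: 3.2
ee_pos: [516.5, 340.1, 163.9]
ee_rot: [-90.0, 0.0, -120.7]
force: [0.2, -0.5, -0.8]
gripper_width: 14.2
time_s: 3.7
ee_pos: [516.3, 340.2, 163.9]
ee_rot: [-90.0, -0.0, -120.7]
force: [-1.8, 1.2, -1.5]
gripper_width: 9.6
t 3.7 ee [516.3 340.2 163.9] [ -90.    -0.  -120.7] q [32. 24. 88.  0. 68. 63.] F [-1.8  1.2 -1.5] w 9.6
delta [ 0.03 -0.01 -0.01] twist [ 0.02 -0.04  0.  ]
```

```bash
python3 -m pendant '[{"delta_pos":[0,-1.5,0],"twist":[0,0,0],"grip":0},{"delta_pos":[0,-5,0],"twist":[0,0,0],"grip":0},{"delta_pos":[0,-9,0],"twist":[0,0,0],"grip":0},{"delta_pos":[0,-13,0],"twist":[0,0,0],"grip":0},{"delta_pos":[0,-17,0],"twist":[0,0,0],"grip":0}]' 
python3 -m pendant '[{"delta_pos":[0,-2,0],"twist":[0,0,0],"grip":0},{"delta_pos":[0,-3,0],"twist":[0,0,0],"grip":0},{"delta_pos":[0,-3,0],"twist":[0,0,0],"grip":0},{"delta_pos":[0,-3,0],"twist":[0,0,0],"grip":0},{"delta_pos":[0,-3,0],"twist":[0,0,0],"grip":0}]' 
python3 snap.py scene 2; python3 snap.py wrist 2
python3 - <<'E'
import cv2,numpy as np
im=cv2.imread('pics/scene2.png')[150:330,270:450];cv2.imwrite('pics/c6.png',cv2.resize(im,None,fx=3.3,fy=3.3,interpolation=cv2.INTER_CUBIC))
E
```

```text
time_s: 4.2
ee_pos: [516.3, 339.7, 334.9]
ee_rot: [-90.0, -0.1, -120.8]
force: [0.5, -0.4, -2.4]
gripper_width: 9.3
time_s: 4.7
ee_pos: [516.0, 339.8, 361.8]
ee_rot: [-90.1, -0.2, -120.7]
force: [0.8, 0.3, -2.8]
gripper_width: 10.0
```

View pics/c6.png

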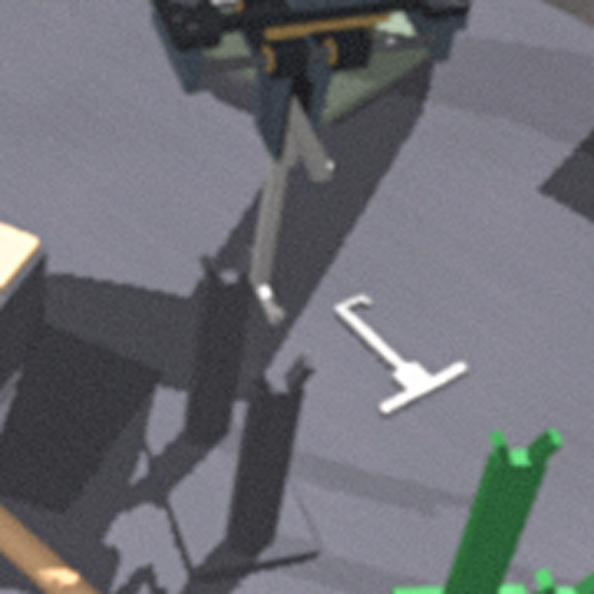

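View pics/wrist2.png

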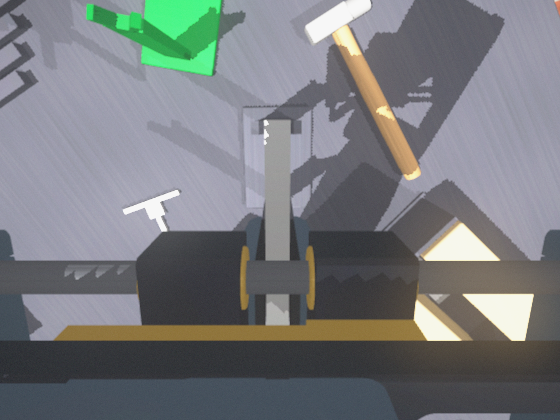

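```bash
python3 -c "
from h import *
plan([585,-42,362],-73.3)"
```

```text
t 4.8 ee [516.2 339.9 362.4] [-9.010e+01 -1.000e-01 -1.207e+02] q [32. 20. 67. -0. 94. 63.] F [-0.1 -0.6 -2.2] w 9.9
delta [29.3   0.08 25.44] twist [  0.13 -47.44   0.11]
```

```bash
python3 -m pendant '[{"delta_pos":[2.5,0,2.2],"twist":[0,-5,0],"grip":0},{"delta_pos":[5.5,0,4.8],"twist":[0,-10,0],"grip":0},{"delta_pos":[8.5,0,7.4],"twist":[0,-15,0],"grip":0},{"delta_pos":[11.5,0,10],"twist":[0,-20,0],"grip":0},{"delta_pos":[14.5,0,12.6],"twist":[0,-25,0],"grip":0}]' 
python3 -c "
from h import *
plan([585,-42,362],-73.3)"
```

```text
time_s: 5.3
ee_pos: [550.5, 149.6, 363.3]
ee_rot: [-90.1, -0.0, -95.5]
force: [0.8, -0.1, -1.8]
gripper_width: 9.7
t 5.3 ee [550.5 149.6 363.3] [-90.1  -0.  -95.5] q [14. 15. 73. -0. 92. 20.] F [ 0.8 -0.1 -1.8] w 9.7
delta [18.73  0.13  5.28] twist [ 6.000e-02 -2.222e+01  1.000e-02]
```

```bash
python3 -m pendant '[{"delta_pos":[4,0,1.2],"twist":[0,-5,0],"grip":0},{"delta_pos":[8,0,2.4],"twist":[0,-10,0],"grip":0},{"delta_pos":[12,0,3.6],"twist":[0,-15,0],"grip":0},{"delta_pos":[16,0,4.6],"twist":[0,-20,0],"grip":0},{"delta_pos":[18.7,0,5.3],"twist":[0,-22.2,0],"grip":0}]' 
python3 -m pendant '[{"delta_pos":[0,0,0],"twist":[0,0,0],"grip":0},{"delta_pos":[0,0,0],"twist":[0,0,0],"grip":0},{"delta_pos":[0,0,0],"twist":[0,0,0],"grip":0},{"delta_pos":[0,0,0],"twist":[0,0,0],"grip":0},{"delta_pos":[0,0,0],"twist":[0,0,0],"grip":0}]' 
python3 snap.py wrist 3;python3 snap.py top 3
```

```text
time_s: 5.8
ee_pos: [584.6, -43.1, 363.1]
ee_rot: [-90.1, -0.0, -73.5]
force: [-0.2, 0.1, -0.5]
gripper_width: 9.8
time_s: 6.3
ee_pos: [584.6, -39.3, 364.0]
ee_rot: [-90.0, 0.0, -73.5]
force: [0.4, -0.2, -2.3]
gripper_width: 9.9
```

View pics/wrist3.png

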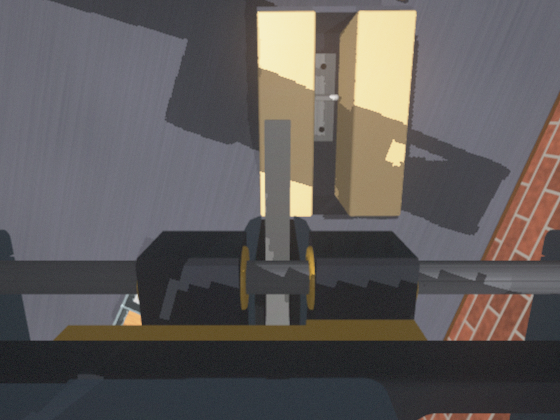

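```bash
python3 - <<'E'
import cv2,numpy as np
im=cv2.imread('pics/wrist3.png')[0:225,240:440];cv2.imwrite('pics/c7.png',cv2.resize(im,None,fx=4,fy=2.66,interpolation=cv2.INTER_CUBIC))
cv2.imwrite('pics/c8.png',cv2.resize(im[40:150,60:120],None,fx=8,fy=5.4,interpolation=cv2.INTER_CUBIC))
E
```

```text
(no output)
```

View pics/c7.png

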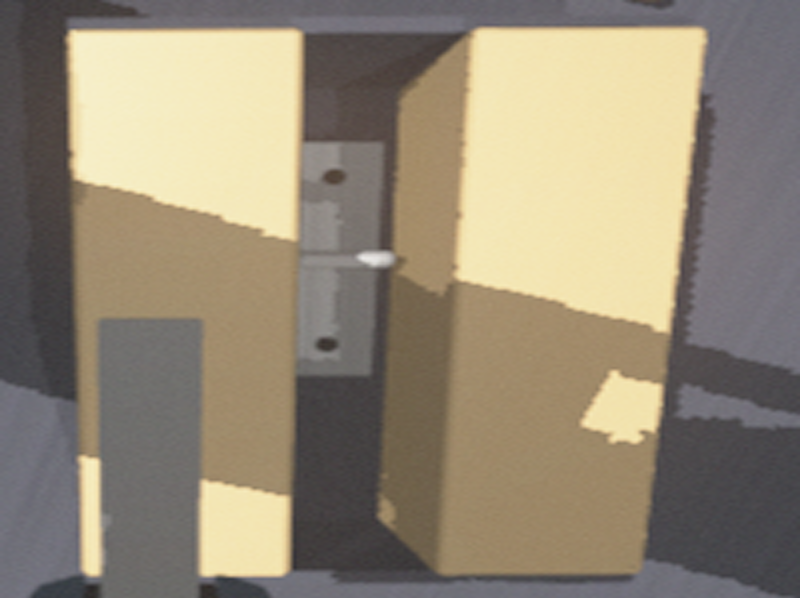

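View pics/c8.png

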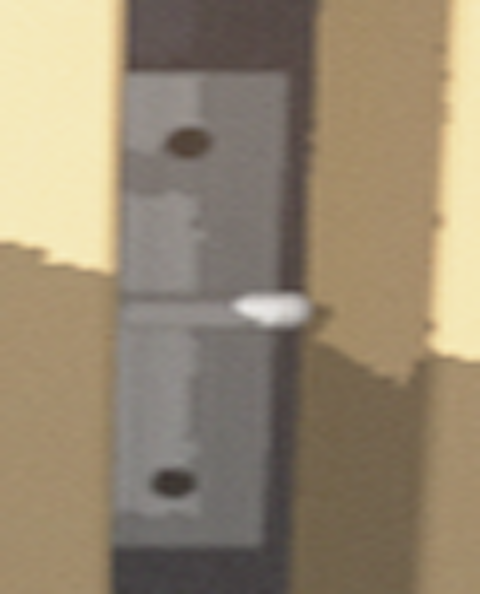

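```bash
python3 - <<'E'
from h import *
c=cam('wrist',3)
P=dict(hA=(323.5,66.3,12),hB=(321.5,129.4,12),eA=(335.9,53.3,12),eB=(332.9,140.9,12),lp=(338.75,97.4,50),
gA=(315.75,11.3,120),gB=(312.5,216.2,120),gC=(357.5,10.5,120),gD=(349.25,215.4,120),oA=(257.3,11.3,120),oB=(260.5,216,120),oC=(416.3,10.2,120),oD=(400,216,120))
W={k:ray(c,*v) for k,v in P.items()}
for k,v in W.items(): print(k,v.round(1))
g=[W[k][:2] for k in('gA','gB','gC','gD')]
H=sum(g)/4;u=(g[0]-g[1]+g[2]-g[3]);print('H',H,'len',np.linalg.norm(u)/2,'yaw',np.degrees(np.arctan2(u[1],u[0])))
H2=sum(W[k][:2] for k in('oA','oB','oC','oD'))/4;print('H2',H2)
u/=np.linalg.norm(u);n=np.array([u[1],-u[0]])
for k,v in W.items(): print(k,'along',round((v[:2]-H)@u,1),'lat',round((v[:2]-H)@n,1))
E
```

```text
hA [608.8 103.6  12. ]
hB [633.2  20.9  12. ]
eA [619.9 124.5  12. ]
eB [654.3   9.9  12. ]
lp [637.  67.  50.]
gA [574.4 137.7 120. ]
gB [641.1 -80.3 120. ]
gC [616.8 151.1 120. ]
gD [683.9 -66.6 120. ]
oA [514.5 120.  120. ]
oB [580.  -98.1 120. ]
oC [676.9 169.2 120. ]
oD [743.7 -49.6 120. ]
H [629.05662297  35.47987953] len 227.86000450197602 yaw 107.08234516249394
H2 [628.78744185  35.34293314]
hA along 71.1 lat 0.7
hB along -15.2 lat -0.3
eA along 87.8 lat 17.4
eB along -31.8 lat 16.7
lp along 27.8 lat 16.9
gA along 113.8 lat -22.3
gB along -114.2 lat -22.5
gC along 114.1 lat 22.3
gD along -113.6 lat 22.5
oA along 114.4 lat -84.7
oB along -113.3 lat -86.1
oC along 113.7 lat 85.0
oD along -115.0 lat 84.6
```

```bash
python3 - <<'E'
from h import *
c=cam('wrist',3)
p=ray(c,278,120.5,398)
yaw=np.radians(-73.5);X=np.array([np.cos(yaw),np.sin(yaw)]);Z=np.array([-np.sin(yaw),np.cos(yaw)])
print(p)
for T in ([584.6,-39.3],[584.6,-43.1]):
    d=p[:2]-np.array(T);print('alongfoot',-d@X,'lat',d@Z)
plan([0,0,0],0)
t=cam('top',3)
import cv2
im=cv2.imread('pics/top3.png')[130:240,240:360];cv2.imwrite('pics/c9.png',cv2.resize(im,None,fx=5,fy=5,interpolation=cv2.INTER_CUBIC))
E
```

```text
[565.67785216  22.96951234 398.        ]
alongfoot 65.07941765043635 lat -0.45743176247491135
alongfoot 68.72293264293548 lat 0.6218265473999942
t 6.4 ee [584.6 -39.6 364. ] [-90.    0.  -73.5] q [ -5.  16.  71.   0.  92. -22.] F [ 0.6 -0.  -2.3] w 9.6
delta [-20.42  36.39 -54.93] twist [-1.000e-02 -7.348e+01  1.000e-02]
```

View pics/c9.png

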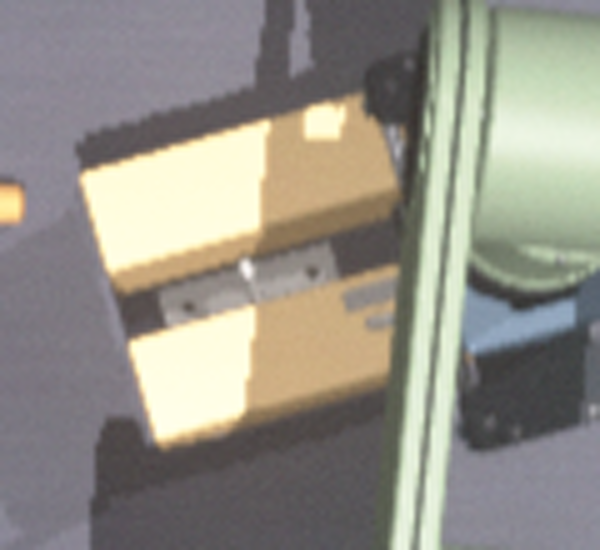

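```bash
python3 -c "
from h import *
plan([638.2,6.9,270],-72.9)"
```

```text
t 6.4 ee [584.6 -39.6 364. ] [-90.    0.  -73.5] q [ -5.  16.  71.   0.  92. -22.] F [ 0.6 -0.  -2.3] w 9.6
delta [-2.93  9.41  6.46] twist [-0.01 -0.58 -0.  ]
```

```bash
python3 -m pendant '[{"delta_pos":[-1,0,2.2],"twist":[0,-0.6,0],"grip":0},{"delta_pos":[-2,2,4.4],"twist":[0,-0.6,0],"grip":0},{"delta_pos":[-2.9,5,6.5],"twist":[0,-0.6,0],"grip":0},{"delta_pos":[-2.9,8,6.5],"twist":[0,-0.6,0],"grip":0},{"delta_pos":[-2.9,9.4,6.5],"twist":[0,-0.6,0],"grip":0}]' 
python3 -m pendant '[{"delta_pos":[0,0,0],"twist":[0,0,0],"grip":0},{"delta_pos":[0,0,0],"twist":[0,0,0],"grip":0},{"delta_pos":[0,0,0],"twist":[0,0,0],"grip":0},{"delta_pos":[0,0,0],"twist":[0,0,0],"grip":0},{"delta_pos":[0,0,0],"twist":[0,0,0],"grip":0}]' 
python3 snap.py wrist 4;python3 snap.py scene 4
python3 -c "
from h import *
plan([638.2,6.9,151],-72.9)"
```

```text
time_s: 6.9
ee_pos: [637.8, 6.9, 266.2]
ee_rot: [-90.3, 0.1, -72.9]
force: [-0.3, -0.0, -2.4]
gripper_width: 9.8
time_s: 7.4
ee_pos: [639.1, 5.9, 271.1]
ee_rot: [-89.9, -0.0, -73.0]
force: [-0.1, -0.2, -3.0]
gripper_width: 9.7
t 7.5 ee [638.9   5.9 270.6] [-89.9  -0.  -73. ] q [ -1.  23.  75.   0.  82. -18.] F [-0.7 -0.5 -3.3] w 9.6
delta [-0.12 11.96 -0.05] twist [-0.06 -0.05  0.01]
```

View pics/wrist4.png

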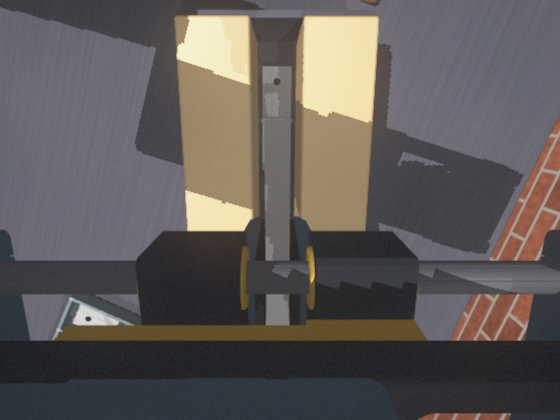

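View pics/scene4.png

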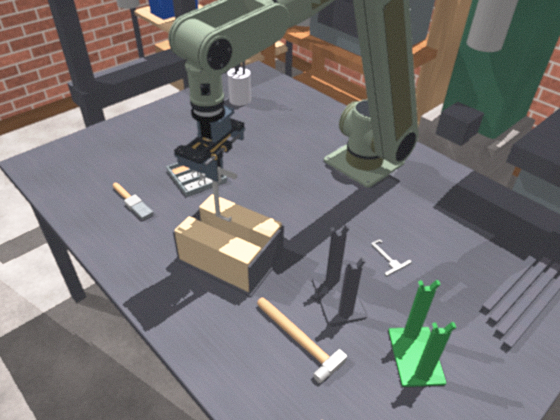

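```bash
python3 -m pendant '[{"delta_pos":[-0.1,2.5,0],"twist":[0,0,0],"grip":0},{"delta_pos":[-0.1,5,0],"twist":[0,0,0],"grip":0},{"delta_pos":[-0.1,7.5,0],"twist":[0,0,0],"grip":0},{"delta_pos":[-0.1,9,0],"twist":[0,0,0],"grip":0},{"delta_pos":[-0.1,10,0],"twist":[0,0,0],"grip":0}]' 
python3 -m pendant '[{"delta_pos":[0,0.4,0],"twist":[0,0,0],"grip":0},{"delta_pos":[0,0.8,0],"twist":[0,0,0],"grip":0},{"delta_pos":[0,1.2,0],"twist":[0,0,0],"grip":0},{"delta_pos":[0,1.5,0],"twist":[0,0,0],"grip":0},{"delta_pos":[0,1.7,0],"twist":[0,0,0],"grip":0}]' 
python3 -m pendant '[{"delta_pos":[0,0.1,0],"twist":[0,0,0],"grip":0},{"delta_pos":[0,0.2,0],"twist":[0,0,0],"grip":0},{"delta_pos":[0,0.2,0],"twist":[0,0,0],"grip":0},{"delta_pos":[0,0.2,0],"twist":[0,0,0],"grip":0},{"delta_pos":[0,0.2,0],"twist":[0,0,0],"grip":0}]' 
python3 -c "
from h import *
plan([638.2,6.9,151],-72.9)"
```

```text
time_s: 8.0
ee_pos: [637.9, 6.9, 168.5]
ee_rot: [-90.1, 0.0, -72.9]
force: [0.3, 0.2, -3.0]
gripper_width: 9.8
time_s: 8.5
ee_pos: [638.7, 6.9, 153.1]
ee_rot: [-90.0, -0.0, -72.9]
force: [-0.4, -0.2, -3.6]
gripper_width: 9.8
time_s: 9.0
ee_pos: [638.6, 6.9, 151.1]
ee_rot: [-90.0, 0.0, -72.9]
force: [-0.4, -0.1, -2.3]
gripper_width: 9.7
t 9.0 ee [638.6   6.9 151.1] [-90.    0.  -72.9] q [ -0.  26.  86.   0.  67. -17.] F [-0.4 -0.1 -2.3] w 9.7
delta [-0.01  0.01 -0.03] twist [-0.01 -0.04 -0.  ]
```

```bash
python3 -m pendant '[{"delta_pos":[-0.4,0,0],"twist":[0,0,0],"grip":0},{"delta_pos":[-0.8,0,0],"twist":[0,0,0],"grip":0},{"delta_pos":[-1.2,0,0],"twist":[0,0,0],"grip":0},{"delta_pos":[-1.6,0,0],"twist":[0,0,0],"grip":0},{"delta_pos":[-2,0,0],"twist":[0,0,0],"grip":0}]' 
python3 -m pendant '[{"delta_pos":[-0.4,0,0],"twist":[0,0,0],"grip":0},{"delta_pos":[-0.8,0,0],"twist":[0,0,0],"grip":0},{"delta_pos":[-1.2,0,0],"twist":[0,0,0],"grip":0},{"delta_pos":[-1.6,0,0],"twist":[0,0,0],"grip":0},{"delta_pos":[-1.6,0,0],"twist":[0,0,0],"grip":0}]' 
python3 snap.py wrist 5;python3 snap.py scene 5;python3 snap.py top 5
python3 -c "
from h import *
plan([638.2,6.9,151],-72.9)
import cv2
im=cv2.imread('pics/scene5.png')[150:270,160:300];im2=cv2.imread('pics/top5.png')[130:240,240:360]
cv2.imwrite('pics/c10.png',np.hstack([cv2.resize(im,(400,400),interpolation=2),cv2.resize(im2,(400,400),interpolation=2)]))
"
```

```text
time_s: 9.5
ee_pos: [632.5, 26.5, 151.0]
ee_rot: [-90.0, 0.0, -72.9]
force: [-0.5, -0.2, -3.0]
gripper_width: 9.7
time_s: 10.0
ee_pos: [627.7, 41.9, 151.0]
ee_rot: [-90.0, 0.0, -72.9]
force: [0.9, -0.5, -3.9]
gripper_width: 10.0
t 10.15 ee [628.   41.2 151. ] [-90.   -0.  -72.9] q [  3.  26.  88.  -0.  67. -14.] F [ 0.4 -0.7 -2.7] w 9.8
delta [ 3.58 -0.   -0.03] twist [-0.01 -0.04  0.01]
```

View pics/c10.png

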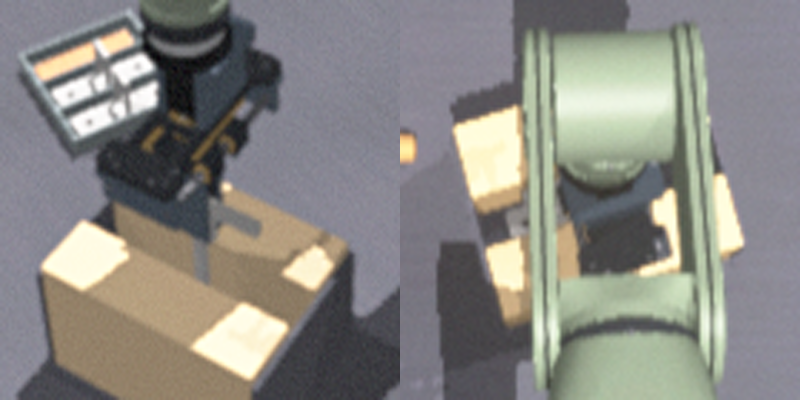

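View pics/wrist5.png

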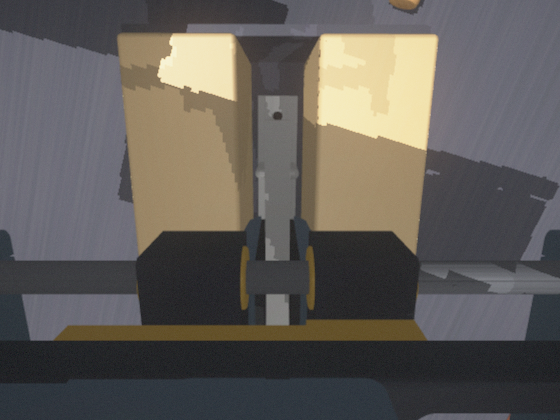

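```bash
python3 -c "
from h import *
c=cam('wrist',5)
H=np.array([629.06,35.48]);u=np.array([-.294,.956])
for p in [(278,115,12),(260,173,50),(294,173,50)]:
  q=ray(c,*p)[:2]-H; print(q@u, q@[.956,.294])
print((np.array([628,41.2])-H)@u)
"
```

```text
72.35383259170007 0.6525590775651935
28.743843408947676 -13.456919751170341
28.726222291831107 13.024951817944658
5.779959999999989
```

```bash
python3 -m pendant '[{"delta_pos":[0,-0.5,0],"twist":[0,0,0],"grip":0},{"delta_pos":[0,-1,0],"twist":[0,0,0],"grip":0},{"delta_pos":[0,-1.4,0],"twist":[0,0,0],"grip":0},{"delta_pos":[0,-1.9,0],"twist":[0,0,0],"grip":0},{"delta_pos":[0,-2.4,0],"twist":[0,0,0],"grip":0}]' 
python3 -m pendant '[{"delta_pos":[0,-1,0],"twist":[0,0,0],"grip":0},{"delta_pos":[0,-2,0],"twist":[0,0,0],"grip":0},{"delta_pos":[0,-3.2,0],"twist":[0,0,0],"grip":0},{"delta_pos":[0,-4.4,0],"twist":[0,0,0],"grip":0},{"delta_pos":[0,-5.6,0],"twist":[0,0,0],"grip":0}]' 
python3 -m pendant '[{"delta_pos":[0,-1.4,0],"twist":[0,0,0],"grip":0},{"delta_pos":[0,-2.8,0],"twist":[0,0,0],"grip":0},{"delta_pos":[0,-4.4,0],"twist":[0,0,0],"grip":0},{"delta_pos":[0,-6,0],"twist":[0,0,0],"grip":0},{"delta_pos":[0,-7,0],"twist":[0,0,0],"grip":0}]' 
python3 -m pendant '[{"delta_pos":[0,-1,0],"twist":[0,0,0],"grip":0},{"delta_pos":[0,-1.7,0],"twist":[0,0,0],"grip":0},{"delta_pos":[0,-2,0],"twist":[0,0,0],"grip":0},{"delta_pos":[0,-2,0],"twist":[0,0,0],"grip":0},{"delta_pos":[0,-2,0],"twist":[0,0,0],"grip":0}]' 
python3 snap.py wrist 6;python3 snap.py scene 6
python3 -c "
from h import *
plan([628,41,313],-72.9)
import cv2
im=cv2.imread('pics/scene6.png')[110:270,160:300];im2=cv2.imread('pics/wrist6.png')[0:250,150:400]
cv2.imwrite('pics/c11.png',np.hstack([cv2.resize(im,(400,457),interpolation=2),cv2.resize(im2,(400,457),interpolation=2)]))
"
```

```text
time_s: 10.65
ee_pos: [627.7, 41.2, 175.0]
ee_rot: [-90.0, 0.0, -72.9]
force: [0.0, -0.0, -4.4]
gripper_width: 9.8
time_s: 11.15
ee_pos: [628.1, 41.3, 232.3]
ee_rot: [-90.0, -0.0, -72.9]
force: [0.7, -0.2, -4.8]
gripper_width: 9.9
time_s: 11.65
ee_pos: [628.3, 41.4, 303.1]
ee_rot: [-89.9, -0.0, -72.9]
force: [-0.2, -0.4, -5.6]
gripper_width: 9.7
time_s: 12.15
ee_pos: [627.7, 41.3, 320.3]
ee_rot: [-90.1, 0.0, -72.9]
force: [-0.2, -1.0, -5.5]
gripper_width: 9.8
t 12.25 ee [627.7  41.3 320.2] [-90.1   0.  -72.9] q [  3.  21.  70.   0.  89. -14.] F [ 0.1 -0.2 -4.8] w 9.9
delta [0.04 0.72 0.02] twist [ 0.08 -0.04 -0.02]
```

View pics/c11.png

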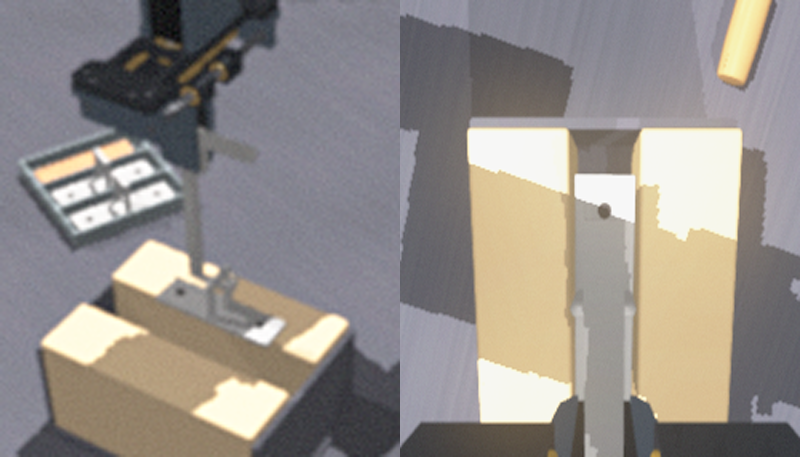

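```bash
python3 -c "
from h import *
plan([437,-82,315],-72.9)"
```

```text
t 12.25 ee [627.7  41.3 320.2] [-90.1   0.  -72.9] q [  3.  21.  70.   0.  89. -14.] F [ 0.1 -0.2 -4.8] w 9.9
delta [  6.19   0.55 -21.85] twist [ 0.08 -0.04 -0.02]
```

```bash
python3 -m pendant '[{"delta_pos":[0.2,0,-0.6],"twist":[0,0,0],"grip":0},{"delta_pos":[0.6,0,-2],"twist":[0,0,0],"grip":0},{"delta_pos":[1.1,0,-4],"twist":[0,0,0],"grip":0},{"delta_pos":[1.7,0,-6],"twist":[0,0,0],"grip":0},{"delta_pos":[2.3,0,-8],"twist":[0,0,0],"grip":0}]' 
python3 -m pendant '[{"delta_pos":[0.6,0,-2],"twist":[0,0,0],"grip":0},{"delta_pos":[1.2,0,-4],"twist":[0,0,0],"grip":0},{"delta_pos":[1.8,0,-6.2],"twist":[0,0,0],"grip":0},{"delta_pos":[2.4,0,-8.4],"twist":[0,0,0],"grip":0},{"delta_pos":[3,0,-10.4],"twist":[0,0,0],"grip":0}]' 
python3 -m pendant '[{"delta_pos":[0.4,0.3,-1.6],"twist":[0,0,0],"grip":0},{"delta_pos":[0.7,1,-2.6],"twist":[0,0,0],"grip":0},{"delta_pos":[0.9,2,-3.2],"twist":[0,0,0],"grip":0},{"delta_pos":[0.9,3,-3.4],"twist":[0,0,0],"grip":0},{"delta_pos":[0.9,4,-3.5],"twist":[0,0,0],"grip":0}]' 
python3 snap.py scene 7
python3 -c "
from h import *
plan([437,-82,163],-72.9)
import cv2
im=cv2.imread('pics/scene7.png')[60:270,140:350]
cv2.imwrite('pics/c12.png',cv2.resize(im,(600,600),interpolation=2))
"
```

```text
time_s: 12.75
ee_pos: [556.9, -4.8, 320.7]
ee_rot: [-90.0, 0.0, -72.9]
force: [0.2, -0.6, -5.7]
gripper_width: 9.9
time_s: 13.25
ee_pos: [465.9, -63.9, 321.0]
ee_rot: [-90.0, -0.0, -72.9]
force: [0.9, -0.1, -4.6]
gripper_width: 10.0
time_s: 13.75
ee_pos: [436.7, -82.0, 279.7]
ee_rot: [-90.0, 0.0, -72.9]
force: [-0.1, -1.0, -4.6]
gripper_width: 9.4
t 13.8 ee [435.7 -81.8 278. ] [-90.2   0.1 -72.9] q [-12.   4.  99.   0.  77. -29.] F [-0.2  0.3 -6.1] w 10.0
delta [ 0.09 11.5   0.16] twist [ 0.2  -0.03 -0.13]
```

View pics/c12.png

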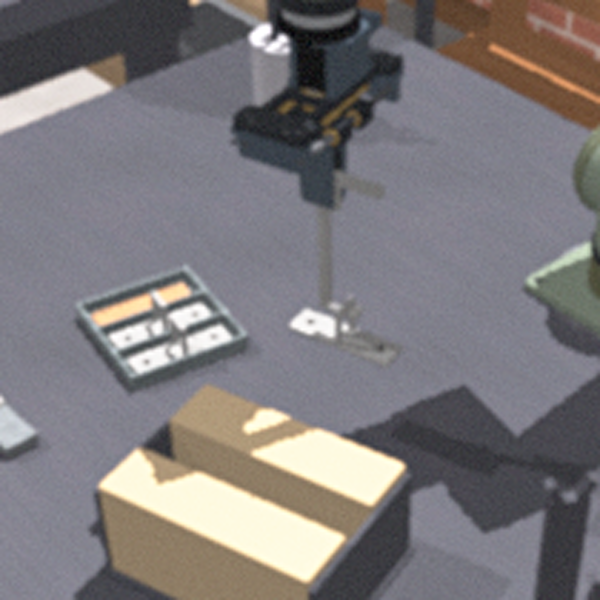

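```bash
python3 -m pendant '[{"delta_pos":[0,1.6,0],"twist":[0,0,0],"grip":0},{"delta_pos":[0,3.4,0],"twist":[0,0,0],"grip":0},{"delta_pos":[0,5.4,0],"twist":[0,0,0],"grip":0},{"delta_pos":[0,7.2,0],"twist":[0,0,0],"grip":0},{"delta_pos":[0,8.5,0],"twist":[0,0,0],"grip":0}]' 
python3 -m pendant '[{"delta_pos":[0,0.7,0],"twist":[0,0,0],"grip":0},{"delta_pos":[0,1.2,0],"twist":[0,0,0],"grip":0},{"delta_pos":[0,1.7,0],"twist":[0,0,0],"grip":0},{"delta_pos":[0,2.1,0],"twist":[0,0,0],"grip":0},{"delta_pos":[0,2.4,0],"twist":[0,0,0],"grip":0}]' 
python3 -m pendant '[{"delta_pos":[0,0.2,0],"twist":[0,0,0],"grip":0},{"delta_pos":[0,0.4,0],"twist":[0,0,0],"grip":0},{"delta_pos":[0,0.6,0],"twist":[0,0,0],"grip":0},{"delta_pos":[0,0.9,0],"twist":[0,0,0],"grip":0},{"delta_pos":[0,1.2,0],"twist":[0,0,0],"grip":0}]' 
python3 snap.py scene 8;python3 snap.py wrist 8
python3 -c "
from h import *
plan([437,-82,145],-72.9)
import cv2
im=cv2.imread('pics/scene8.png')[110:220,190:330];im2=cv2.imread('pics/wrist8.png')[0:250,150:400]
cv2.imwrite('pics/c13.png',np.hstack([cv2.resize(im,(400,400),interpolation=2),cv2.resize(im2,(400,400),interpolation=2)]))
"
```

```text
time_s: 14.3
ee_pos: [436.7, -81.7, 194.3]
ee_rot: [-90.1, 0.1, -72.9]
force: [-0.0, 0.4, -5.4]
gripper_width: 9.4
time_s: 14.8
ee_pos: [437.0, -82.2, 171.9]
ee_rot: [-90.0, -0.0, -72.9]
force: [0.5, 0.7, -5.2]
gripper_width: 10.3
time_s: 15.3
ee_pos: [437.1, -82.2, 160.1]
ee_rot: [-89.9, -0.0, -72.9]
force: [0.0, -0.6, -2.1]
gripper_width: 9.8
t 15.4 ee [436.7 -82.2 159.8] [-90.    0.  -72.9] q [-12.   9. 111.   0.  60. -29.] F [-1.3  0.1 -3.1] w 9.7
delta [-0.01  1.48  0.03] twist [ 0.01 -0.04 -0.01]
```

View pics/c13.png

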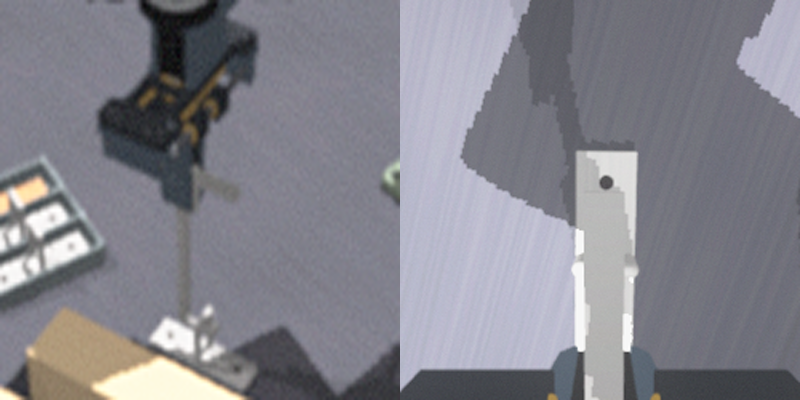

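```bash
python3 -m pendant '[{"delta_pos":[0,0.5,0],"twist":[0,0,0],"grip":0},{"delta_pos":[0,1,0],"twist":[0,0,0],"grip":0},{"delta_pos":[0,1.4,0],"twist":[0,0,0],"grip":0},{"delta_pos":[0,1.5,0],"twist":[0,0,0],"grip":0},{"delta_pos":[0,1.5,0],"twist":[0,0,0],"grip":0}]' 
python3 -m pendant '[{"delta_pos":[0.4,0,0],"twist":[0,0,0],"grip":0},{"delta_pos":[0.9,0,0],"twist":[0,0,0],"grip":0},{"delta_pos":[1.5,0,0],"twist":[0,0,0],"grip":0},{"delta_pos":[2.1,0,0],"twist":[0,0,0],"grip":0},{"delta_pos":[2.7,0,0],"twist":[0,0,0],"grip":0}]' 
python3 -m pendant '[{"delta_pos":[0.8,0,0],"twist":[0,0,0],"grip":0},{"delta_pos":[1.6,0,0],"twist":[0,0,0],"grip":0},{"delta_pos":[2.4,0,0],"twist":[0,0,0],"grip":0},{"delta_pos":[3.2,0,0],"twist":[0,0,0],"grip":0},{"delta_pos":[3.5,0,0],"twist":[0,0,0],"grip":0}]' 
python3 snap.py scene 9;python3 snap.py wrist 9
python3 -c "
from h import *
plan([437,-82,145],-72.9)
import cv2
im=cv2.imread('pics/scene9.png')[110:220,190:330];im2=cv2.imread('pics/wrist9.png')[0:250,150:400]
cv2.imwrite('pics/c14.png',np.hstack([cv2.resize(im,(400,400),interpolation=2),cv2.resize(im2,(400,400),interpolation=2)]))
"
```

```text
time_s: 15.9
ee_pos: [436.6, -82.2, 144.7]
ee_rot: [-90.0, 0.0, -72.9]
force: [-0.6, 0.4, -2.2]
gripper_width: 10.0
time_s: 16.4
ee_pos: [444.9, -108.7, 145.0]
ee_rot: [-90.0, -0.0, -73.0]
force: [-0.4, 0.8, -2.4]
gripper_width: 9.7
time_s: 16.9
ee_pos: [455.3, -142.4, 144.9]
ee_rot: [-90.0, -0.0, -73.0]
force: [0.7, 0.9, -1.7]
gripper_width: 10.2
t 17.0 ee [ 455.  -141.9  144.8] [-90.   0. -73.] q [-19.  13. 108.   0.  59. -36.] F [-0.2 -0.4 -3. ] w 10.0
delta [-6.26 -0.02  0.03] twist [ 0.   -0.08 -0.01]
```

View pics/c14.png

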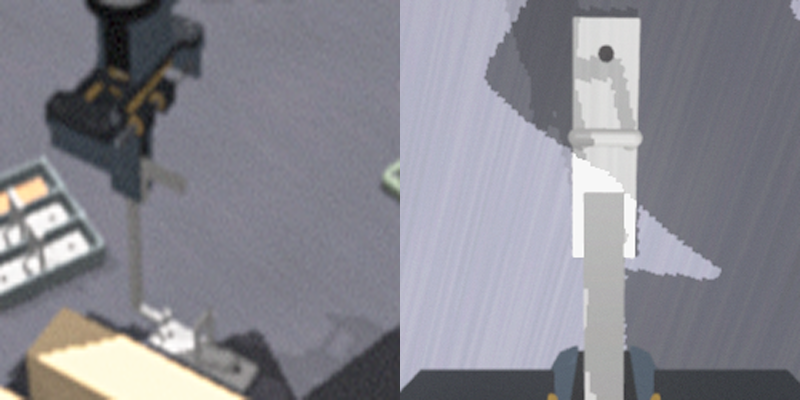

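```bash
python3 -m pendant '[{"delta_pos":[0,-4,0],"twist":[0,0,0],"grip":0},{"delta_pos":[0,-8.5,0],"twist":[0,0,0],"grip":0},{"delta_pos":[0,-13,0],"twist":[0,0,0],"grip":0},{"delta_pos":[0,-18,0],"twist":[0,0,0],"grip":0},{"delta_pos":[0,-22,0],"twist":[0,0,0],"grip":0}]' 
python3 -c "
from h import *
plan([516.3,340.2,365],-120.7)"
```

```text
time_s: 17.5
ee_pos: [454.8, -141.1, 367.9]
ee_rot: [-89.9, -0.1, -72.9]
force: [0.7, -0.3, -3.5]
gripper_width: 9.8
t 17.5 ee [ 454.8 -141.1  367.9] [-89.9  -0.1 -72.9] q [-19.   6.  84.   0.  90. -36.] F [ 0.7 -0.3 -3.5] w 9.8
delta [-44.2    0.28  20.02] twist [-1.600e-01  4.778e+01  1.000e-02]
```

```bash
python3 -m pendant '[{"delta_pos":[-2.5,0,1.1],"twist":[0,2.5,0],"grip":0},{"delta_pos":[-6,0,2.7],"twist":[0,7,0],"grip":0},{"delta_pos":[-10,0,4.5],"twist":[0,12,0],"grip":0},{"delta_pos":[-14,0,6.3],"twist":[0,16,0],"grip":0},{"delta_pos":[-18,0,8.1],"twist":[0,20,0],"grip":0}]' 
python3 -c "
from h import *
plan([516.3,340.2,365],-120.7)"
```

```text
time_s: 18.0
ee_pos: [479.1, 56.2, 364.9]
ee_rot: [-90.0, 0.0, -93.1]
force: [0.2, 0.5, -2.1]
gripper_width: 10.1
t 18.0 ee [479.1  56.2 364.9] [-90.    0.  -93.1] q [ 5.  6. 84.  0. 90.  8.] F [ 0.2  0.5 -2.1] w 10.1
delta [-28.56  -0.     2.18] twist [ 1.000e-02  2.759e+01 -1.000e-02]
```

```bash
python3 -m pendant '[{"delta_pos":[-4.2,0,0.3],"twist":[0,4.5,0],"grip":0},{"delta_pos":[-8.4,0,0.6],"twist":[0,9,0],"grip":0},{"delta_pos":[-12.6,0,1],"twist":[0,13.5,0],"grip":0},{"delta_pos":[-16.8,0,1.3],"twist":[0,18,0],"grip":0},{"delta_pos":[-21,0,1.6],"twist":[0,22,0],"grip":0}]' >/dev/null
python3 -m pendant '[{"delta_pos":[0,0,0],"twist":[0,0,0],"grip":0},{"delta_pos":[0,0,0],"twist":[0,0,0],"grip":0},{"delta_pos":[0,0,0],"twist":[0,0,0],"grip":0},{"delta_pos":[0,0,0],"twist":[0,0,0],"grip":0},{"delta_pos":[0,0,0],"twist":[0,0,0],"grip":0}]' 
python3 -c "
from h import *
plan([516.3,340.2,365],-120.7)"
```

```text
time_s: 19.0
ee_pos: [506.3, 262.3, 365.4]
ee_rot: [-90.0, 0.0, -115.0]
force: [-0.4, 0.2, -2.8]
gripper_width: 9.6
t 19.0 ee [506.3 262.3 365.4] [ -90.    0. -115.] q [26. 15. 73. -0. 92. 51.] F [-0.4  0.2 -2.8] w 9.6
delta [-7.48  0.04 -2.39] twist [-0.02  5.68 -0.03]
```

```bash
python3 -m pendant '[{"delta_pos":[-2.5,0,-0.8],"twist":[0,2,0],"grip":0},{"delta_pos":[-5,0,-1.6],"twist":[0,4,0],"grip":0},{"delta_pos":[-7,0,-2.2],"twist":[0,5.7,0],"grip":0},{"delta_pos":[-7.5,0,-2.4],"twist":[0,5.7,0],"grip":0},{"delta_pos":[-7.5,0,-2.4],"twist":[0,5.7,0],"grip":0}]' >/dev/null
python3 -m pendant '[{"delta_pos":[0,0,0],"twist":[0,0,0],"grip":0},{"delta_pos":[0,0,0],"twist":[0,0,0],"grip":0},{"delta_pos":[0,0,0],"twist":[0,0,0],"grip":0},{"delta_pos":[0,0,0],"twist":[0,0,0],"grip":0},{"delta_pos":[0,0,0],"twist":[0,0,0],"grip":0}]' 
python3 snap.py wrist 10; python3 -c "
from h import *
plan([516.3,340.2,365],-120.7)"
```

```text
time_s: 20.0
ee_pos: [516.2, 341.1, 365.2]
ee_rot: [-90.0, 0.0, -120.7]
force: [0.1, 0.3, -1.8]
gripper_width: 9.6
t 20.05 ee [516.2 341.2 365.1] [ -90.     0.  -120.7] q [32. 20. 66.  0. 94. 63.] F [-1.2 -0.  -1.7] w 9.6
delta [0.08 0.01 0.06] twist [-0.01  0.04 -0.01]
```

View pics/wrist10.png

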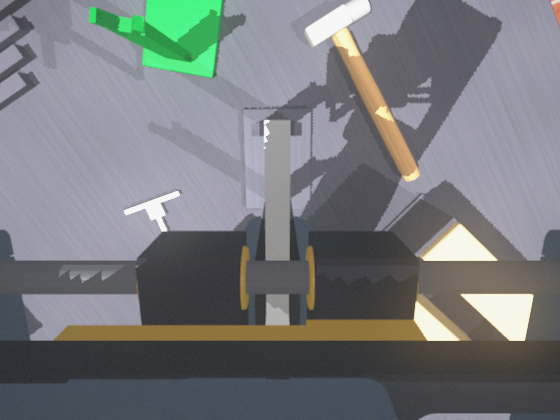

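```bash
python3 -m pendant '[{"delta_pos":[0.1,3.5,0],"twist":[0,0,0],"grip":0},{"delta_pos":[0.1,7,0],"twist":[0,0,0],"grip":0},{"delta_pos":[0.1,10.5,0],"twist":[0,0,0],"grip":0},{"delta_pos":[0.1,13.5,0],"twist":[0,0,0],"grip":0},{"delta_pos":[0.1,15,0],"twist":[0,0,0],"grip":0}]' 
python3 -m pendant '[{"delta_pos":[0,0.8,0],"twist":[0,0,0],"grip":0},{"delta_pos":[0,1.6,0],"twist":[0,0,0],"grip":0},{"delta_pos":[0,2.4,0],"twist":[0,0,0],"grip":0},{"delta_pos":[0,3,0],"twist":[0,0,0],"grip":0},{"delta_pos":[0,3.4,0],"twist":[0,0,0],"grip":0}]' 
python3 -c "
from h import *
plan([516.3,340.2,164],-120.7)"
```

```text
time_s: 20.55
ee_pos: [514.3, 339.6, 211.7]
ee_rot: [-90.1, -0.3, -120.6]
force: [0.1, -0.4, -2.4]
gripper_width: 9.8
time_s: 21.05
ee_pos: [515.8, 340.6, 180.9]
ee_rot: [-90.0, 0.0, -120.6]
force: [0.4, -0.3, -3.2]
gripper_width: 9.7
t 21.05 ee [515.8 340.6 180.9] [ -90.     0.  -120.6] q [32. 23. 87.  0. 70. 63.] F [ 0.4 -0.3 -3.2] w 9.7
delta [0.01 1.69 0.07] twist [-0.01  0.06 -0.03]
```

```bash
python3 -m pendant '[{"delta_pos":[0,0.6,0.05],"twist":[0,0,0],"grip":0},{"delta_pos":[0,1.1,0.05],"twist":[0,0,0],"grip":0},{"delta_pos":[0,1.5,0.05],"twist":[0,0,0],"grip":0},{"delta_pos":[0,1.6,0.05],"twist":[0,0,0],"grip":0},{"delta_pos":[0,1.7,0.05],"twist":[0,0,0],"grip":0}]' 
python3 -m pendant '[{"delta_pos":[0,0,0],"twist":[0,0,0],"grip":0},{"delta_pos":[0,0,0],"twist":[0,0,0],"grip":0},{"delta_pos":[0,0,0],"twist":[0,0,0],"grip":0},{"delta_pos":[0,0,0],"twist":[0,0,0],"grip":0},{"delta_pos":[0,0,0],"twist":[0,0,0],"grip":0}]' 
python3 -c "
from h import *
plan([516.3,340.2,164],-120.7)"
```

```text
time_s: 21.55
ee_pos: [516.2, 340.3, 163.9]
ee_rot: [-90.0, 0.0, -120.6]
force: [0.1, 0.3, -2.1]
gripper_width: 9.8
time_s: 22.05
ee_pos: [516.1, 340.3, 164.0]
ee_rot: [-90.0, 0.0, -120.6]
force: [0.2, -0.1, -2.0]
gripper_width: 9.7
t 22.05 ee [516.1 340.3 164. ] [ -90.     0.  -120.6] q [32. 24. 88.  0. 68. 63.] F [ 0.2 -0.1 -2. ] w 9.7
delta [0.   0.   0.02] twist [-0.    0.06 -0.01]
```

```bash
for i in 1 2; do python3 -m pendant '[{"delta_pos":[0,0.05,0],"twist":[0,0,0],"grip":60},{"delta_pos":[0,0.05,0],"twist":[0,0,0],"grip":60},{"delta_pos":[0,0.05,0],"twist":[0,0,0],"grip":60},{"delta_pos":[0,0.05,0],"twist":[0,0,0],"grip":60},{"delta_pos":[0,0.05,0],"twist":[0,0,0],"grip":60}]';done
python3 -m pendant '[{"delta_pos":[0,-4,0],"twist":[0,0,0],"grip":60},{"delta_pos":[0,-8,0],"twist":[0,0,0],"grip":60},{"delta_pos":[0,-12,0],"twist":[0,0,0],"grip":60},{"delta_pos":[0,-15,0],"twist":[0,0,0],"grip":60},{"delta_pos":[0,-17,0],"twist":[0,0,0],"grip":60}]'
python3 snap.py wrist 11; python3 snap.py scene 11;python3 snap.py top 11
python3 -c "
from h import *
plan([430,-60,330],0)
import cv2
im=cv2.imread('pics/scene11.png')[200:340,290:430];im2=cv2.imread('pics/wrist11.png')[50:300,150:400]
cv2.imwrite('pics/c15.png',np.hstack([cv2.resize(im,(400,400),interpolation=2),cv2.resize(im2,(400,400),interpolation=2)]))
"
```

```text
time_s: 22.55
ee_pos: [516.2, 340.3, 163.6]
ee_rot: [-90.0, 0.0, -120.6]
force: [-0.8, 0.2, 0.5]
gripper_width: 46.9
time_s: 23.05
ee_pos: [516.1, 340.3, 163.0]
ee_rot: [-90.0, 0.0, -120.6]
force: [-0.3, -0.1, -0.3]
gripper_width: 54.9
time_s: 23.55
ee_pos: [516.5, 340.6, 336.1]
ee_rot: [-89.9, 0.2, -120.6]
force: [0.5, -0.2, -1.3]
gripper_width: 54.9
t 23.7 ee [516.4 340.5 334. ] [-8.990e+01  1.000e-01 -1.206e+02] q [32. 20. 70.  0. 90. 63.] F [ 0.8  0.5 -0.6] w 54.7
delta [38.87  0.32 12.97] twist [-2.0000e-01 -1.2064e+02 -1.0000e-02]
```

View pics/c15.png

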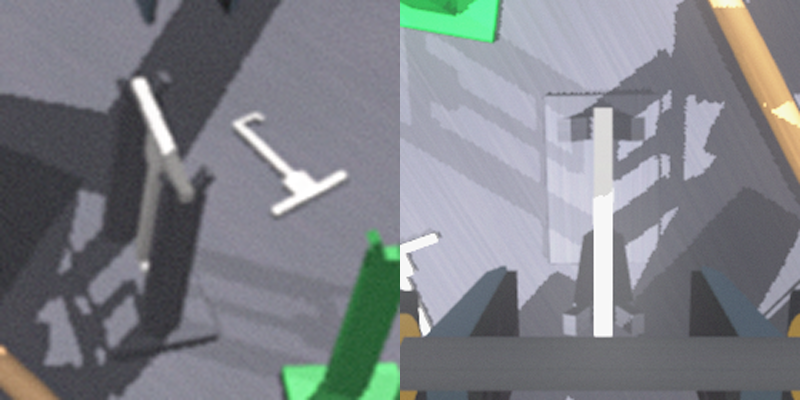

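View pics/top11.png

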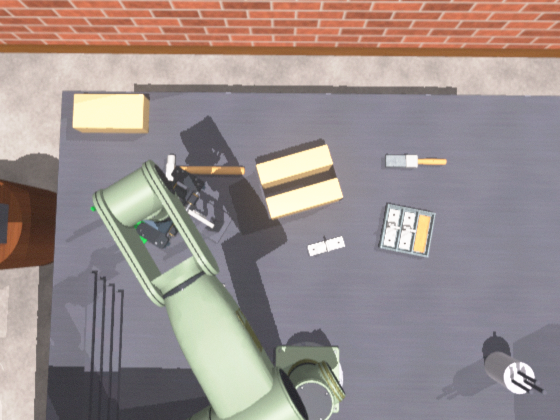

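```bash
python3 - <<'E'
from h import *
c=cam('wrist',9);k=250/400
def px(u,v): return 150+(u-400)*k, v*k
for n,(u,v,z) in dict(lL=(571,137,44),lR=(641,138,44),hole=(606,53,6),c1=(573,17,6),c2=(639,17,6),b1=(573,257,6),b2=(636,257,6)).items(): print(n,ray(c,*px(u,v),z).round(1))
import cv2
t=cam('top',11)
im=cv2.imread('pics/top11.png')[225:265,300:355];cv2.imwrite('pics/c16.png',cv2.resize(im,None,fx=12,fy=12,interpolation=2))
E
python3 -c "
from h import *
plan([430,-60,330],-163)"
```

```text
lL [415.  -63.8  44. ]
lR [445.8 -54.8  44. ]
hole [417.9 -17.9   6. ]
c1 [397.3  -6.9   6. ]
c2 [428.8   2.7   6. ]
b1 [ 430.8 -121.9    6. ]
b2 [ 463.9 -111.8    6. ]
t 23.7 ee [516.4 340.5 334. ] [-8.990e+01  1.000e-01 -1.206e+02] q [32. 20. 70.  0. 90. 63.] F [ 0.8  0.5 -0.6] w 54.7
delta [38.87  0.32 12.97] twist [-1.000e-02  4.236e+01 -1.600e-01]
```

View pics/c16.png

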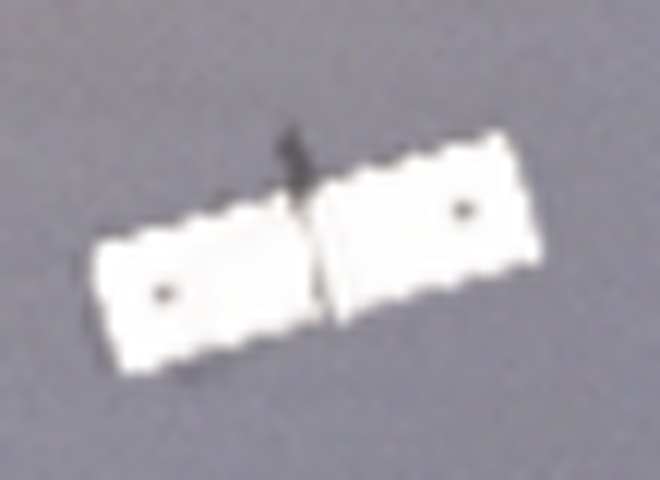

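```bash
python3 -m pendant '[{"delta_pos":[4,0,1.3],"twist":[0,4,0],"grip":60},{"delta_pos":[8,0,2.7],"twist":[0,8,0],"grip":60},{"delta_pos":[12,0,4],"twist":[0,12,0],"grip":60},{"delta_pos":[16,0,5.3],"twist":[0,16,0],"grip":60},{"delta_pos":[20,0,6.7],"twist":[0,20,0],"grip":60}]' >/dev/null
python3 -m pendant '[{"delta_pos":[3.3,0,-0.4],"twist":[0,4,0],"grip":60},{"delta_pos":[6.6,0,-0.8],"twist":[0,8,0],"grip":60},{"delta_pos":[10,0,-1.1],"twist":[0,12,0],"grip":60},{"delta_pos":[13.3,0,-1.5],"twist":[0,16,0],"grip":60},{"delta_pos":[16.7,0,-1.9],"twist":[0,20,0],"grip":60}]' 
python3 -c "
from h import *
plan([430.3,-59.4,180],-163.2)"
```

```text
time_s: 24.7
ee_pos: [328.6, 42.1, 330.9]
ee_rot: [-90.0, -0.2, -160.8]
force: [-0.0, -0.2, 0.1]
gripper_width: 54.7
t 24.7 ee [328.6  42.1 330.9] [ -90.    -0.2 -160.8] q [  5.  -8. 103.  -0.  85.  76.] F [-0.  -0.2  0.1] w 54.7
delta [-6.32 15.06 12.95] twist [0.04 2.41 0.21]
```

```bash
python3 -m pendant '[{"delta_pos":[-1.5,1,3.2],"twist":[0,2.4,0],"grip":60},{"delta_pos":[-3.1,4,6.4],"twist":[0,2.4,0],"grip":60},{"delta_pos":[-4.7,7,9.6],"twist":[0,2.4,0],"grip":60},{"delta_pos":[-6.3,10,12.9],"twist":[0,2.4,0],"grip":60},{"delta_pos":[-6.3,13,12.9],"twist":[0,2.4,0],"grip":60}]'
python3 -m pendant '[{"delta_pos":[0,2,0],"twist":[0,0,0],"grip":50},{"delta_pos":[0,2,0],"twist":[0,0,0],"grip":50},{"delta_pos":[0,2,0],"twist":[0,0,0],"grip":50},{"delta_pos":[0,2,0],"twist":[0,0,0],"grip":50},{"delta_pos":[0,2,0],"twist":[0,0,0],"grip":50}]'
python3 snap.py wrist 12
python3 -c "
from h import *
plan([430.3,-59.4,13],-163.2)"
```

```text
time_s: 25.2
ee_pos: [434.3, -60.3, 199.8]
ee_rot: [-90.0, -0.1, -163.2]
force: [-0.0, -0.6, -0.3]
gripper_width: 54.4
time_s: 25.7
ee_pos: [433.5, -57.9, 184.0]
ee_rot: [-89.9, 0.1, -163.0]
force: [1.4, -0.3, -0.2]
gripper_width: 45.5
t 25.75 ee [433.4 -57.9 184. ] [-8.99e+01  1.00e-01 -1.63e+02] q [ -9.   7. 109.   0.  63.  64.] F [-0.8  0.8 -0.5] w 45.6
delta [ 0.38 17.1   0.04] twist [-0.06  0.18 -0.13]
```

View pics/wrist12.png

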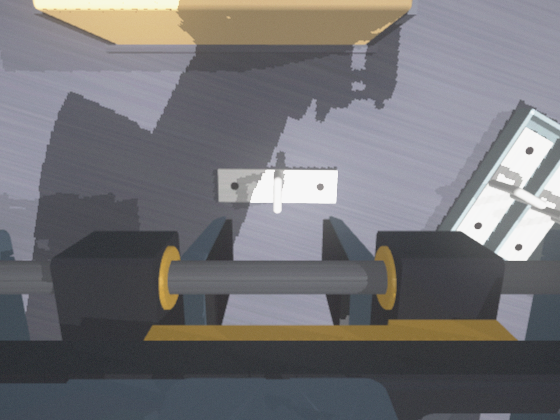

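```bash
python3 - <<'E'
from h import *
c=cam('wrist',12)
a=[ray(c,u,v,6)[:2] for u,v in [(217.5,169),(336.5,169),(337.5,203),(219,203.5)]]
print(sum(a)/4,np.degrees(np.arctan2(*(a[0]-a[1])[::-1])),np.linalg.norm(a[0]-a[1]))
h=[ray(c,u,v,6)[:2] for u,v in [(235,186),(320,187)]];print(sum(h)/2,np.degrees(np.arctan2(*(h[0]-h[1])[::-1])))
E
```

```text
[429.42967723 -60.11835109] 106.92615754539096 118.55237654659182
[429.22455906 -60.05137746] 106.232571181683
```

Consistent (430,−60, 106.8°). Descend and grip.

```bash
python3 -m pendant '[{"delta_pos":[0.4,4,0],"twist":[0,0.2,0],"grip":50},{"delta_pos":[0.4,8,0],"twist":[0,0.2,0],"grip":50},{"delta_pos":[0.4,11,0],"twist":[0,0.2,0],"grip":50},{"delta_pos":[0.4,14,0],"twist":[0,0.2,0],"grip":50},{"delta_pos":[0.4,15.5,0],"twist":[0,0.2,0],"grip":50}]'
python3 -m pendant '[{"delta_pos":[0,0.3,0],"twist":[0,0,0],"grip":50},{"delta_pos":[0,0.3,0],"twist":[0,0,0],"grip":50},{"delta_pos":[0,0.3,0],"twist":[0,0,0],"grip":50},{"delta_pos":[0,0.3,0],"twist":[0,0,0],"grip":50},{"delta_pos":[0,0.3,0],"twist":[0,0,0],"grip":50}]'
python3 -c "
from h import *
plan([430,-59.7,14],-163.2)"
```

```text
time_s: 26.25
ee_pos: [428.1, -58.9, 26.5]
ee_rot: [-90.1, -0.1, -163.2]
force: [0.2, -0.5, 0.4]
gripper_width: 45.8
time_s: 26.75
ee_pos: [429.7, -59.2, 25.8]
ee_rot: [-90.0, 0.1, -163.2]
force: [0.8, 0.5, -0.1]
gripper_width: 45.6
t 26.75 ee [429.7 -59.2  25.8] [-9.000e+01  1.000e-01 -1.632e+02] q [ -9.  19. 122.   0.  39.  64.] F [ 0.8  0.5 -0.1] w 45.6
delta [-0.02  1.18  0.06] twist [-0.04 -0.04 -0.1 ]
```

```bash
python3 -m pendant '[{"delta_pos":[0,0.5,0],"twist":[0,0,0],"grip":50},{"delta_pos":[0,1,0],"twist":[0,0,0],"grip":40},{"delta_pos":[0,1.2,0],"twist":[0,0,0],"grip":20},{"delta_pos":[0,1.2,0],"twist":[0,0,0],"grip":0},{"delta_pos":[0,1.2,0],"twist":[0,0,0],"grip":0}]' 30
for i in 1 2; do python3 -m pendant '[{"delta_pos":[0,0,0],"twist":[0,0,0],"grip":0},{"delta_pos":[0,0,0],"twist":[0,0,0],"grip":0},{"delta_pos":[0,0,0],"twist":[0,0,0],"grip":0},{"delta_pos":[0,0,0],"twist":[0,0,0],"grip":0},{"delta_pos":[0,0,0],"twist":[0,0,0],"grip":0}]' 40; done
python3 snap.py wrist 13
python3 -c "
from h import *
plan([430,-59.7,14],-163.2)"
```

```text
time_s: 27.25
ee_pos: [429.0, -59.1, 12.8]
ee_rot: [-90.0, -0.0, -163.2]
force: [0.1, -0.9, -0.4]
gripper_width: 16.5
time_s: 27.75
ee_pos: [429.1, -59.2, 13.0]
ee_rot: [-90.0, 0.0, -163.2]
force: [1.0, -1.2, -1.6]
gripper_width: 7.6
time_s: 28.25
ee_pos: [429.1, -59.1, 13.0]
ee_rot: [-90.0, 0.0, -163.2]
force: [-0.0, -0.2, -1.0]
gripper_width: 7.6
t 28.3 ee [429.1 -59.1  13. ] [ -90.     0.  -163.2] q [ -9.  20. 123.   0.  37.  64.] F [ 0.8 -0.  -0.4] w 7.5
delta [-0.07 -0.1   0.08] twist [-0.   -0.04 -0.01]
```

View pics/wrist13.png

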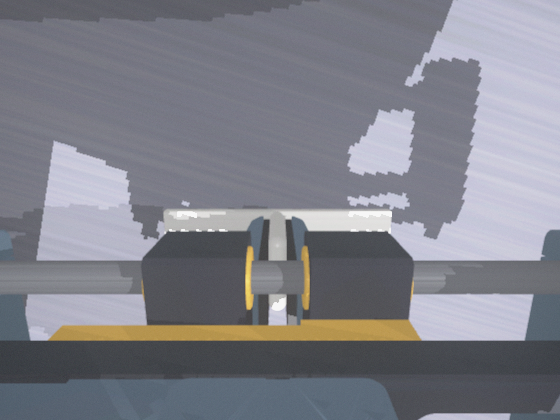

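```bash
python3 -m pendant '[{"delta_pos":[0,-1.5,0],"twist":[0,0,0],"grip":0},{"delta_pos":[0,-5,0],"twist":[0,0,0],"grip":0},{"delta_pos":[0,-9,0],"twist":[0,0,0],"grip":0},{"delta_pos":[0,-14,0],"twist":[0,0,0],"grip":0},{"delta_pos":[0,-19,0],"twist":[0,0,0],"grip":0}]'
python3 -c "
from h import *
plan([469,-416,220],-100.5)"
```

```text
time_s: 28.8
ee_pos: [427.7, -58.8, 204.2]
ee_rot: [-90.1, -0.1, -163.2]
force: [2.3, -0.6, -2.4]
gripper_width: 7.4
t 28.8 ee [427.7 -58.8 204.2] [-9.010e+01 -1.000e-01 -1.632e+02] q [ -9.   6. 108.   0.  67.  64.] F [ 2.3 -0.6 -2.4] w 7.4
delta [ 6.35 -1.61 35.39] twist [ 1.300e-01 -6.275e+01  6.000e-02]
```

```bash
python3 -m pendant '[{"delta_pos":[0.6,-0.5,3],"twist":[0,-7,0],"grip":0},{"delta_pos":[1.3,-1,6.8],"twist":[0,-15,0],"grip":0},{"delta_pos":[2,-1.6,10.8],"twist":[0,-23,0],"grip":0},{"delta_pos":[2.7,-1.6,14.8],"twist":[0,-31,0],"grip":0},{"delta_pos":[3.4,-1.6,18.8],"twist":[0,-38,0],"grip":0}]'
python3 -c "
from h import *
plan([469,-416,220],-100.5)"
```

```text
time_s: 29.3
ee_pos: [450.0, -250.1, 218.6]
ee_rot: [-90.1, 0.0, -124.9]
force: [1.3, 0.8, -3.1]
gripper_width: 7.3
t 29.3 ee [ 450.  -250.1  218.6] [ -90.1    0.  -124.9] q [-30.  13.  97.   0.  71.   5.] F [ 1.3  0.8 -3.1] w 7.3
delta [12.51 -0.16 11.06] twist [  0.08 -24.44  -0.04]
```

```bash
python3 -m pendant '[{"delta_pos":[2.8,0,2.5],"twist":[0,-6,0],"grip":0},{"delta_pos":[5.6,0,5],"twist":[0,-12,0],"grip":0},{"delta_pos":[8.4,0,7.5],"twist":[0,-18,0],"grip":0},{"delta_pos":[11.2,0,9.9],"twist":[0,-24,0],"grip":0},{"delta_pos":[12.5,0,11],"twist":[0,-24.4,0],"grip":0}]'
python3 -m pendant '[{"delta_pos":[0,0,0],"twist":[0,0,0],"grip":0},{"delta_pos":[0,0,0],"twist":[0,0,0],"grip":0},{"delta_pos":[0,0,0],"twist":[0,0,0],"grip":0},{"delta_pos":[0,0,0],"twist":[0,0,0],"grip":0},{"delta_pos":[0,0,0],"twist":[0,0,0],"grip":0}]'
python3 snap.py wrist 14
python3 -c "
from h import *
plan([469,-416,220],-100.5)"
```

```text
time_s: 29.8
ee_pos: [467.8, -417.1, 217.5]
ee_rot: [-90.1, 0.0, -100.8]
force: [0.2, 0.1, -2.8]
gripper_width: 7.2
time_s: 30.3
ee_pos: [468.5, -413.6, 219.2]
ee_rot: [-90.0, 0.0, -100.8]
force: [0.8, 0.1, -3.2]
gripper_width: 7.5
t 30.35 ee [ 468.5 -413.8  219.2] [ -90.     0.  -100.8] q [-43.  23.  82.   0.  75. -32.] F [ 0.1  0.5 -2.5] w 7.7
delta [ 0.21 -0.08  0.09] twist [-0.01 -0.29 -0.  ]
```

View pics/wrist14.png

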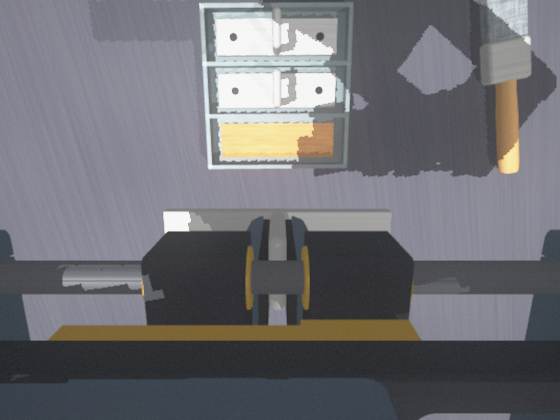

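```bash
python3 -c "
import cv2
im=cv2.imread('pics/wrist14.png')[95:185,195:365];cv2.imwrite('pics/c17.png',cv2.resize(im,None,fx=4.7,fy=4.7,interpolation=2))"
```

```text
(no output)
```

View pics/c17.png

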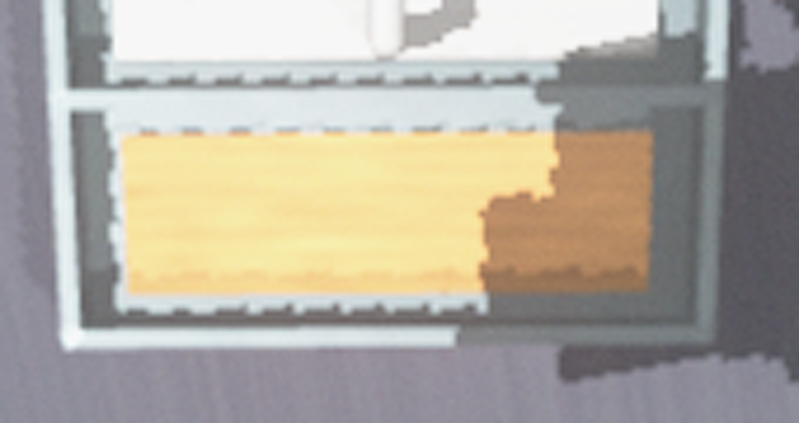

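```bash
python3 - <<'E'
from h import *
c=cam('wrist',14)
a=[ray(c,195+u/4.7,95+v/4.7,6)[:2] for u,v in [(118,132),(653,130),(650,292),(126,294)]]
for p in a: print(p.round(1))
C=sum(a)/4
print(C,np.linalg.norm(a[0]-a[1]),np.linalg.norm(a[2]-a[1]),[np.degrees(np.arctan2(*(p)[::-1])) for p in (a[1]-a[0],a[2]-a[3])])
plan([*C,160],-100.5)
E
```

```text
[ 419.1 -346.6]
[ 537.9 -368.9]
[ 531.8 -405. ]
[ 412.6 -382.6]
[ 475.35313264 -375.75254824] 120.94706071331662 36.62393312154067 [np.float64(-10.614101059288233), np.float64(-10.607084365714131)]
t 30.35 ee [ 468.5 -413.8  219.2] [ -90.     0.  -100.8] q [-43.  23.  82.   0.  75. -32.] F [ 0.1  0.5 -2.5] w 7.7
delta [-3.86  5.92 -0.04] twist [-0.01 -0.29 -0.  ]
```

```bash
python3 -m pendant '[{"delta_pos":[-1.4,0,0],"twist":[0,-0.2,0],"grip":0},{"delta_pos":[-2.8,1,0],"twist":[0,-0.2,0],"grip":0},{"delta_pos":[-3.8,3,0],"twist":[0,-0.2,0],"grip":0},{"delta_pos":[-3.8,5,0],"twist":[0,-0.2,0],"grip":0},{"delta_pos":[-3.8,6,0],"twist":[0,-0.2,0],"grip":0}]'
python3 -m pendant '[{"delta_pos":[0,1,0],"twist":[0,0,0],"grip":0},{"delta_pos":[0,3,0],"twist":[0,0,0],"grip":0},{"delta_pos":[0,5,0],"twist":[0,0,0],"grip":0},{"delta_pos":[0,7,0],"twist":[0,0,0],"grip":0},{"delta_pos":[0,8,0],"twist":[0,0,0],"grip":0}]'
python3 -m pendant '[{"delta_pos":[0,0,0],"twist":[0,0,0],"grip":0},{"delta_pos":[0,0,0],"twist":[0,0,0],"grip":0},{"delta_pos":[0,0,0],"twist":[0,0,0],"grip":0},{"delta_pos":[0,0,0],"twist":[0,0,0],"grip":0},{"delta_pos":[0,0,0],"twist":[0,0,0],"grip":0}]'
python3 snap.py scene 15; python3 snap.py wrist 15
python3 -c "
from h import *
plan([475.3,-376.1,19.5],-100.6)
import cv2
im=cv2.imread('pics/scene15.png')[120:220,140:260];im2=cv2.imread('pics/wrist15.png')
cv2.imwrite('pics/c18.png',np.hstack([cv2.resize(im,(400,400),interpolation=2),cv2.resize(im2,(400,300),interpolation=2)[:, :] if 0 else cv2.resize(im2,(400,400),interpolation=2)]))"
```

```text
time_s: 30.85
ee_pos: [475.0, -375.2, 157.4]
ee_rot: [-90.1, 0.1, -100.6]
force: [0.0, -0.4, -3.7]
gripper_width: 7.4
time_s: 31.35
ee_pos: [475.1, -376.8, 77.6]
ee_rot: [-90.1, 0.1, -100.7]
force: [-0.3, 0.2, -3.1]
gripper_width: 7.4
time_s: 31.85
ee_pos: [475.8, -377.4, 79.7]
ee_rot: [-89.9, -0.0, -100.6]
force: [-0.0, -0.2, -1.2]
gripper_width: 7.4
t 31.95 ee [ 475.7 -377.3   79.3] [ -90.    -0.  -100.6] q [-40.  27.  96.   0.  57. -29.] F [ 0.5  0.3 -2.1] w 7.6
delta [-0.11  5.98 -0.06] twist [-0.04 -0.04  0.02]
```

View pics/c18.png

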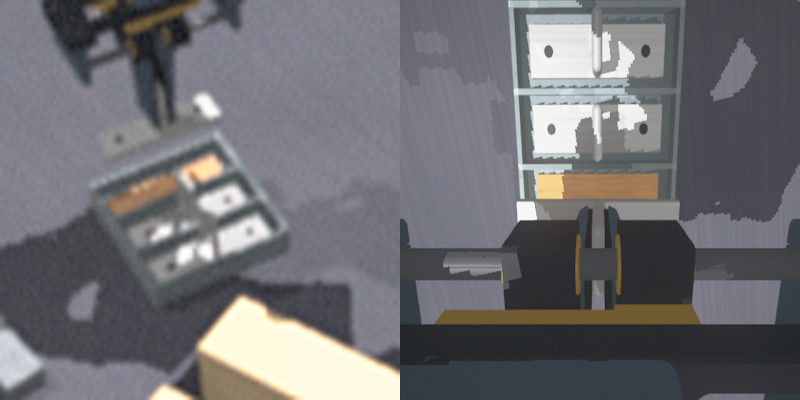

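```bash
python3 -m pendant '[{"delta_pos":[-0.1,1,0],"twist":[0,0,0],"grip":0},{"delta_pos":[-0.1,2,0],"twist":[0,0,0],"grip":0},{"delta_pos":[-0.1,3,0],"twist":[0,0,0],"grip":0},{"delta_pos":[-0.1,4,0],"twist":[0,0,0],"grip":0},{"delta_pos":[-0.1,4.5,0],"twist":[0,0,0],"grip":0}]'
python3 -m pendant '[{"delta_pos":[0,0.3,0],"twist":[0,0,0],"grip":0},{"delta_pos":[0,0.6,0],"twist":[0,0,0],"grip":0},{"delta_pos":[0,0.9,0],"twist":[0,0,0],"grip":0},{"delta_pos":[0,1.2,0],"twist":[0,0,0],"grip":0},{"delta_pos":[0,1.3,0],"twist":[0,0,0],"grip":0}]'
python3 -c "
from h import *
plan([475.3,-376.1,19],-100.6)"
```

```text
time_s: 32.45
ee_pos: [475.0, -375.6, 32.1]
ee_rot: [-90.1, 0.1, -100.6]
force: [-1.4, -0.2, -3.4]
gripper_width: 7.1
time_s: 32.95
ee_pos: [475.7, -376.1, 20.7]
ee_rot: [-90.0, 0.0, -100.6]
force: [-0.4, -0.0, -2.8]
gripper_width: 7.1
t 32.95 ee [ 475.7 -376.1   20.7] [ -90.     0.  -100.6] q [-39.  31.  99.   0.  49. -29.] F [-0.4 -0.  -2.8] w 7.1
delta [ 0.01  0.17 -0.04] twist [ 0.01 -0.04 -0.01]
```

```bash
python3 -m pendant '[{"delta_pos":[0,0.08,0],"twist":[0,0,0],"grip":0},{"delta_pos":[0,0.15,0],"twist":[0,0,0],"grip":0},{"delta_pos":[0,0.15,0],"twist":[0,0,0],"grip":0},{"delta_pos":[0,0.15,0],"twist":[0,0,0],"grip":0},{"delta_pos":[0,0.15,0],"twist":[0,0,0],"grip":0}]'
python3 -m pendant '[{"delta_pos":[0,0,0],"twist":[0,0,0],"grip":20},{"delta_pos":[0,0,0],"twist":[0,0,0],"grip":40},{"delta_pos":[0,0,0],"twist":[0,0,0],"grip":40},{"delta_pos":[0,0,0],"twist":[0,0,0],"grip":40},{"delta_pos":[0,0,0],"twist":[0,0,0],"grip":40}]'
python3 -m pendant '[{"delta_pos":[0,-3,0],"twist":[0,0,0],"grip":40},{"delta_pos":[0,-7,0],"twist":[0,0,0],"grip":40},{"delta_pos":[0,-11,0],"twist":[0,0,0],"grip":40},{"delta_pos":[0,-15,0],"twist":[0,0,0],"grip":40},{"delta_pos":[0,-19,0],"twist":[0,0,0],"grip":40}]'
python3 -m pendant '[{"delta_pos":[1,-3,0],"twist":[0,0,0],"grip":40},{"delta_pos":[2,-3,0],"twist":[0,0,0],"grip":40},{"delta_pos":[4,-3,0],"twist":[0,0,0],"grip":40},{"delta_pos":[6,-3,0],"twist":[0,0,0],"grip":40},{"delta_pos":[6,-3,0],"twist":[0,0,0],"grip":40}]'
for n in wrist scene top; do python3 snap.py $n 16;done
python3 -c "
from h import *
plan([475.3,-376.1,19],-100.6)
import cv2
im=cv2.imread('pics/wrist16.png')[0:220,130:420];cv2.imwrite('pics/c19.png',cv2.resize(im,None,fx=2.7,fy=2.7,interpolation=2))
im=cv2.imread('pics/scene16.png')[180:340,290:430];im2=cv2.imread('pics/scene16.png')[140:210,150:240]
cv2.imwrite('pics/c20.png',np.hstack([cv2.resize(im,(400,457),interpolation=2),cv2.resize(im2,(400,457),interpolation=2)]))"
```

```text
time_s: 33.45
ee_pos: [475.8, -376.3, 19.5]
ee_rot: [-90.0, -0.0, -100.6]
force: [0.3, 0.2, -1.9]
gripper_width: 7.4
time_s: 33.95
ee_pos: [475.8, -376.2, 19.5]
ee_rot: [-90.0, -0.0, -100.6]
force: [0.9, -0.3, 0.1]
gripper_width: 36.4
time_s: 34.45
ee_pos: [475.5, -376.0, 211.1]
ee_rot: [-90.0, 0.0, -100.6]
force: [0.5, -0.3, -0.4]
gripper_width: 36.3
time_s: 34.95
ee_pos: [463.2, -437.9, 237.0]
ee_rot: [-90.2, 0.0, -100.8]
force: [0.4, 0.3, -0.3]
gripper_width: 36.7
t 35.1 ee [ 464.1 -435.2  237.9] [-9.010e+01  1.000e-01 -1.007e+02] q [-44.  23.  79.   0.  78. -34.] F [ 0.  -0.6  0.9] w 36.3
delta [-5.97 21.91  0.05] twist [ 0.12 -0.09 -0.12]
```

View pics/c19.png

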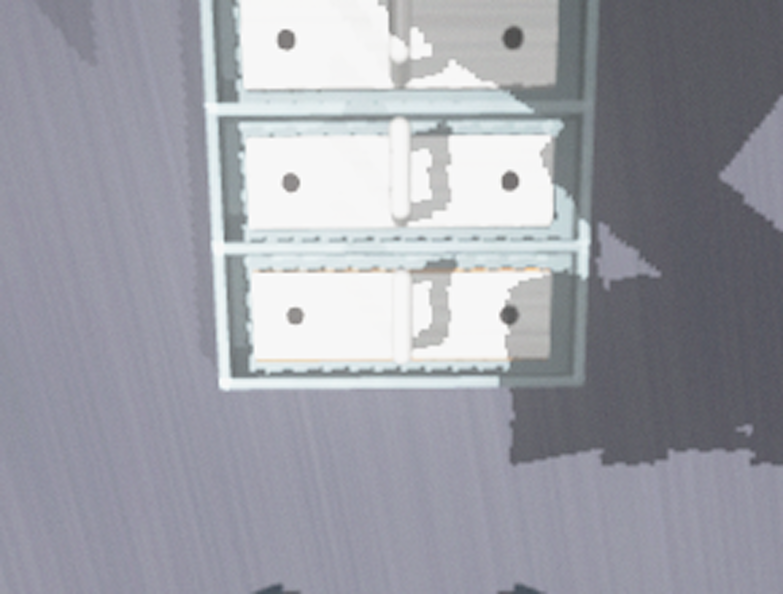

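View pics/c20.png

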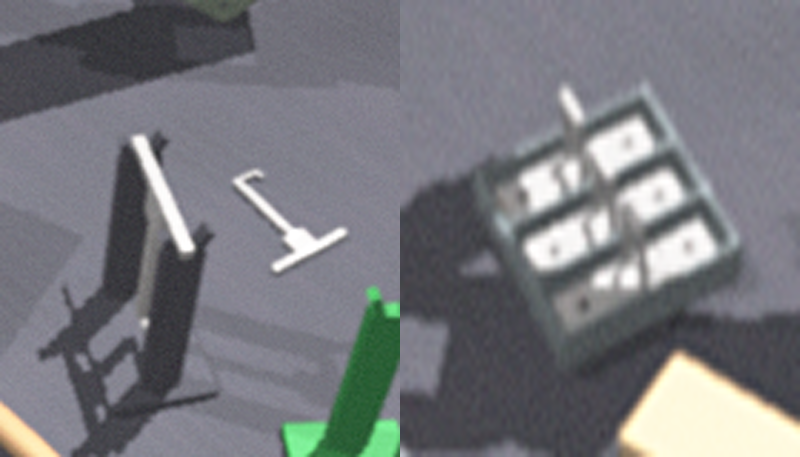

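```bash
python3 -c "
from workcell import job
print(job.job_done())"
```

```text
the job is handed in; nothing more can be done
None
```

The job is done and handed in at about 35 s of the 72 s allowed; the hand-in gave no verdict.

- **Hook:** I took the 130 mm hook from its dark stand and left the green stand and the small hook alone.
- **Bracket out of the gap:** I fished the bracket up by its loop; by my estimate from the tool height it hung at about 180 mm. I laid it flat on the bench at about (430, −60).
- **Hook back in its stand:** I set the hook down to within about 0.5 mm of the pose it was picked up in. I then let go.
- **Bracket into the tray:** I gripped the bracket by its loop and set it on the card at about (475.5, −376), with its long axis turned −10.6°.

**Last checks:**
- The final pictures show the bracket flat and loop up, covering the card evenly.
- The other two brackets look unmoved, and the hook's bar ends sit within about 1 pixel of where they started.
- The gripper is clear of everything and no high forces were reported. I didn't measure the hammer or brush at the end; I never touched either.
- **One disagreement:** the top camera and the wrist camera differed by about 4 mm on where the bricks stand. I used the wrist camera there, because it agreed with the sizes given and with the hook's position in the gripper.

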